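# Scent a restored chest with cedar discs and shut its stayed lid

### The job

Pick the shaker out of its sloping rest and shake all eight cedar discs out of it into the open chest, spread evenly over the three bays (at least two in each), without handling the discs; then lay the shaker back in its rest as it was. After that press the red knee of the lid stay to break it, and lower the lid gently until it is fully shut, leaving the other things on the bench where they stand.

Things in the scene. Friction and masses are not known exactly. Their poses are not given: they have to be found in the camera images.
- chest: Open wooden keepsake chest, fixed to the bench, 190 (its x) x 290 (its y) x 90 mm high, walls 10 mm. Origin: centre of its underside. Its lid hinge runs along its far (+x) top edge. Inside, two partitions (6 mm thick, their tops 55 mm above the bench) cross it at y = +45 and -45 mm and make three bays side by side along its y, each 170 mm (x) by 84 to 87 mm (y), with middles at y = +92, 0 and -92 mm; inner floor 10 mm above the bench.
- lid (a joint): Angle of the lid in rad: 0 as it stands open (80 degrees up from shut, leaning 10 degrees from upright towards the chest's front), growing as it shuts, 1.396 = fully shut (stop). Stiff friction hinge (about 0.42 N m): the lid stays where it is left once the stay is broken, and the straight stay blocks it before that.
- lid_hinge (a point): Middle of the lid's hinge line, on the chest's far (+x) top edge, 90 mm above the bench; the hinge line runs along its y; axes as the chest's (fixed).
- lid_edge (a point): Middle of the lid's free edge, 190 mm from the hinge line, at half the lid's thickness of 12 mm (a dark raised border, look only, adds 3 mm on the outside). Moves with the lid; lid-fixed axes: x points from the free edge to the hinge, y along the hinge, z out of the lid's outer face (up when shut).
- knee (a joint): Fold of the lid stay's knee in rad: 0 = straight, resting on its stop about 5 degrees past dead centre (locks the lid open), growing to about 2.7 as the lid shuts. It breaks when the knee is pressed square to the straight stay, downwards and towards the hinge (about 45 degrees below level, in the chest's x-z plane); 1 or 2 N are enough, and pressing on by 25 mm draws the lid down by about 8 degrees. Folded, the knee hangs outside the chest's end wall.
- knee_pin (a point): Centre of the red knee roller (18 mm diameter, 12 mm wide along the chest's y) of the brass lid stay (two bars, each about 68 mm long and 12 mm wide, 4 mm thick), 11 mm outside the chest's right (-y) end wall. With the stay straight it lies 34, -156, 127 mm from the chest's origin along the chest's x, y, z. The stay rises from the end wall (pin 15 mm in front of the chest's centre) to the lid's end.
- shaker: Flat shaker box, steel floor, green sides, clear top, 140 (its x) x 58 (its y) x 27 mm (its z), walls 4 mm, about 0.18 kg (varies) plus the discs. Origin: centre of its underside; x points to its mouth, z out of its clear top. Starts in the sloping rest, mouth end up by 35 degrees. The discs lie flat inside, in two rows, at the closed end.
- mouth (a point): Centre of the shaker's mouth, its whole +x end (50 mm wide, 19 high): 70, 0, 13.5 mm from the shaker's origin along its x, y, z; same axes. The discs slide on friction: tipped up to about 20 degrees below level and held still they stay in; shaken lengthwise at 15 to 30 degrees (strokes of about 20 mm in 0.25 s) they creep and drop out one or two at a time; beyond 25 to 36 degrees they all slide out.
- rest: Wooden rest for the shaker, fixed, base 170 (its x) x 110 x 12 mm. Origin: centre of its underside, z up. Its bed slopes up 35 degrees towards +x, with a stop at the low end and two pairs of lips 12 mm high beside the shaker (3.5 mm play each side), 39 to 65 mm down and 34 to 60 mm up the slope from the seat. Between the pairs the bed is 46 mm wide, so fingers can pass beside the shaker and below its underside.
- rest_seat (a point): Where the shaker's origin lies when it is seated: on the bed's middle, 68 mm above the bench; same axes as rest turned with the slope: x up the slope, z square to the bed.
- disc1: Cedar disc, 24 mm diameter, 14 mm thick, 11 g, reddish; origin: centre of one flat face, z along its axis, into the disc. Starts in the shaker.
- disc2: Cedar disc, 24 mm diameter, 14 mm thick, 11 g, pale; origin: centre of one flat face, z along its axis, into the disc. Starts in the shaker.
- disc3: Cedar disc, 24 mm diameter, 14 mm thick, 11 g, reddish; origin: centre of one flat face, z along its axis, into the disc. Starts in the shaker.
- disc4: Cedar disc, 24 mm diameter, 14 mm thick, 11 g, pale; origin: centre of one flat face, z along its axis, into the disc. Starts in the shaker.
- disc5: Cedar disc, 24 mm diameter, 14 mm thick, 11 g, reddish; origin: centre of one flat face, z along its axis, into the disc. Starts in the shaker.
- disc6: Cedar disc, 24 mm diameter, 14 mm thick, 11 g, pale; origin: centre of one flat face, z along its axis, into the disc. Starts in the shaker.
- disc7: Cedar disc, 24 mm diameter, 14 mm thick, 11 g, reddish; origin: centre of one flat face, z along its axis, into the disc. Starts in the shaker.
- disc8: Cedar disc, 24 mm diameter, 14 mm thick, 11 g, pale; origin: centre of one flat face, z along its axis, into the disc. Starts in the shaker.
- glue_bottle: White glue bottle with orange cap, 56 mm diameter, 150 mm tall, loose; origin: centre of its underside. Leave alone.
- wax_tin: Low round tin, 80 mm diameter, 45 mm tall, loose; origin: centre of its underside. Leave alone.
- sanding_block: Cork sanding block 65 (x) x 110 (y) x 28 mm, loose; origin: centre of its underside. Leave alone.
- brush_jar: Glass jar with three brushes, 72 mm diameter, 190 mm tall with the brushes, loose, near the chest's right end; origin: centre of its underside. Leave alone.
- mallet: Wooden mallet lying beyond the chest, 270 mm long along its x, head 60 x 100 x 65 mm at +x, loose; origin: on the bench below the handle, 100 mm from the head's centre. Leave alone.
Not all that is in view belongs to the job. What is shaped like the rest but orange is not meant.

How it is judged:
By the outcome, as a careful person would: the job done as asked, in the order asked, and still so for the second after the job is handed in, with the robot touching nothing.
It also fails if it takes over 72 s, if anything falls off the work surface, if the arm or the gripper's body presses on something with over 40 N, if the wrist force passes 120 N, or if a joint passes its speed limit or range.

### The arm

A 6-joint arm with a two-finger parallel gripper is mounted at the origin on the work surface. World frame = base frame: x ahead of the robot, y to its left, z up, the work surface at z = 0. Lengths are in m, angles in rad, forces in N, time in s.
With the tool pointing down it reaches from about 0.2 to 0.875 m from the base axis. Payload 3.4 kg.
Tool frame: the origin (TCP) lies where the fingers leave the gripper's body, on its centre line; the fingertips stand 97 mm ahead of it and the grasp point (between the pads) lies robot.grip_point_offset ahead of it (robot.grip_point_offset is the distance from the TCP to the grasp point, in m); x points along the fingers, y is the direction in which the jaws open and shut, and the axes are right-handed (so a half turn about x gives the same grasp; the last joint's range is limited). The gripper opens to 94 mm and grips with 3 to 60 N. Pads are 16 mm wide; open, the fingers measure 119 mm over their backs; the gripper's body (75 mm by 177 mm) begins 78 mm behind the grasp point.
Start: joints at [1.165, 0.276, 1.505, -0, 1.361, -0.121], TCP at [0.162, 0.552, 0.303] pointing down, gripper open.
Joint ranges: [-2.89, 2.89], [-0.75, 2.08], [0.22, 2.7], [-1.18, 4.32], [0.11, 2.71], [-2.7, 2.7]. Speed limits (rad/s): [2.57, 2.57, 3.14, 3.14, 3.14, 3.14].

### API

Orientations are given as a unit quaternion [x, y, z, w].
In Python, from workcell import observe, optics, robot gives the robot as it stands. The module is installed in compiled form; this text tells all that it offers.
- The arm moves only by the tool apply_moves, never from a script. Its argument "rows" is a list of rows, each an object of numbers: "ax", "ay", "az": the turn, a rotation vector about the tool's x, y, z in degrees; "dx", "dy", "dz": the shift along the tool's x, y, z in mm; "grip": the opening, from -1 (shut) to 1 (fully open). In form: [{"ax": .., "ay": .., "az": .., "dx": .., "dy": .., "dz": .., "grip": ..}, ...]. A call has 1 to 5 rows; each row shifts and turns the commanded pose from where the row before left it, along the tool's axes as they then stand; what a row does not reach is not made up. A row lasts 1/12 s, in which the tool goes at most 41.7 mm and 7.16 degrees, less where a joint would pass 70% of its speed; a pose out of reach is approached as far as the arm can. A call is refused whole if a number of a shift passes 41.7 or a number of a turn 7.16, either way. A call with a gripper value outside its range is refused whole. The fingers move at their own pace and stop on an object; "grip_force" is the grip in N (left out, the last holds). Time passes only in rows, so rows that do not move let the fingers close. It gives the time, the measured TCP pose, the force and the opening at its end, in the units of the state.
- observe(): the state, without advancing time (a new reading comes with each control period).
- optics.camera(name): name is "scene" or "top"; returns (picture, depth): 420x560x3 uint8, blue, green, red; 420x560 float32, m along the optical axis (not along the pixel's ray), 0 where there is no reading.
- optics.get_calibration(name): a dict with "fov_y" (degrees; the focal length in pixels is half the picture's height over the tangent of half this angle, whatever the lens; pixels are square), "cx", "cy" (the principal point, pixels), "rvec" (rotation vector, rad) and "tvec" (3), from world to camera coordinates, as OpenCV has them. Camera axes: x right, y down, z forward; pixel columns grow to the right and rows downward; lengths in m; the calibration is good to about 2 mm. A picture is of the moment at which its call begins. get_calibration takes no time and is no camera call.
- robot.finish_job(): hands the job in, once; it reports no verdict.
The state is a dict: "clock": time; "joint_positions": joint angles; "joint_vel": joint speeds; "joint_efforts": joint torques, N m; "tool_pos": TCP position; "tcp_rot": TCP orientation; "ft_force": force on the tool from outside, world axes, zero at the start; "wrist_torque": the same for the moment, N m; "opening": finger opening in m.
Only numpy, scipy, OpenCV 4.12 (cv2) and the standard library are available. Lean on these libraries where they do the work, as an engineer would, in place of code of your own. Each camera call takes 0.05 s, during which the arm holds its last target.

## Working session

There is one attempt and no reset: what is moved stays moved. The work goes in short steps, Python scripts to look and compute and a tool call to move; the robot and the scene stay as the last step left them, time stands still between calls to the robot, and variables do not carry over. Pictures are saved under pics/ and viewed, and the job is handed in when it is done.

Besides the shell and the picture viewer there is one more tool, called after "Request:" by a JSON object that holds its "op" and its "data", one argument or row to a line. apply_moves: Moves the arm, as the interface text tells. Its arguments: {"type":"object","properties":{"rows":{"type":"array","items":{"type":"object","properties":{"ax":{"type":"number"},"ay":{"type":"number"},"az":{"type":"number"},"dx":{"type":"number"},"dy":{"type":"number"},"dz":{"type":"number"},"grip":{"type":"number"}}}},"grip_force":{"type":"number"}},"required":["rows"]}

```bash
mkdir -p pics; ls; python3 - <<'E'
from workcell import observe, optics, robot
import cv2,numpy as np
s=observe()
for k,v in s.items(): print(k,v)
print(robot.grip_point_offset)
for n in("scene","top"):
    p,d=optics.camera(n); cv2.imwrite(f"pics/{n}0.png",p); np.save(f"pics/{n}0.npy",d)
    print(n,optics.get_calibration(n))
E
```

```text
pics
clock 0.0
joint_positions [ 1.16496899e+00  2.76563912e-01  1.50609697e+00  4.97901784e-05
  1.36069596e+00 -1.20988473e-01]
joint_vel [-0.00067448 -0.00128737  0.00164986  0.00020423  0.0017179   0.00066235]
joint_efforts [-3.08654984e-03 -4.04570782e+01 -2.37226743e+01  6.96693035e-02
  3.42911971e-02 -1.05143404e-04]
tool_pos [0.16140849 0.5514795  0.30183673]
tcp_rot [ 0.09977152  0.70012589 -0.100967    0.69976785]
ft_force [0.54176611 1.05955044 0.25661257]
wrist_torque [-0.01500624  0.01953192  0.01227228]
opening 0.09435182597694093
0.0784
scene {'fov_y': 49.21173249360141, 'cx': 271.3244285643698, 'cy': 202.14022123056412, 'rvec': array([ 2.4670043 ,  0.88340352, -0.22371178]), 'tvec': array([-0.45892225, -0.15512072,  1.57256754])}
top {'fov_y': 53.37142071567998, 'cx': 272.5879723141926, 'cy': 206.05210336222763, 'rvec': array([ 2.1582747 , -2.12593028,  0.17676946]), 'tvec': array([0.0545731 , 0.55004603, 1.32782256])}
```

The scene picture shows the rest at (303,188), the chest at (240,270) and the glue bottle, tin and jar around them. In the top view the rest is at (209,218), the chest at (325,200) and the knee near (377,190). Next I'll zoom in and measure.

```bash
cat > h.py <<'E'
import numpy as np, cv2
from scipy.spatial.transform import Rotation as R
from workcell import observe, optics, robot
def cal(n):
    c=optics.get_calibration(n); f=210/np.tan(np.radians(c['fov_y']/2))
    return f,c['cx'],c['cy'],R.from_rotvec(np.ravel(c['rvec'])).as_matrix(),np.ravel(c['tvec'])
def cloud(n,d):
    f,cx,cy,M,t=cal(n)
    v,u=np.mgrid[0:420,0:560].astype(float)
    P=np.stack([(u-cx)/f*d,(v-cy)/f*d,d],-1)
    return (P-t)@M
def proj(n,X):
    f,cx,cy,M,t=cal(n)
    P=np.atleast_2d(X)@M.T+t
    return np.c_[f*P[:,0]/P[:,2]+cx,f*P[:,1]/P[:,2]+cy]
def zoom(n,u0,v0,w,h,k,fn,p=None):
    if p is None: p,d=optics.camera(n)
    cv2.imwrite(fn,cv2.resize(p[v0:v0+h,u0:u0+w],None,fx=k,fy=k,interpolation=cv2.INTER_CUBIC))
E
python3 - <<'E'
from h import *
p=cv2.imread("pics/top0.png");zoom("top",170,140,270,120,2.9,"pics/a.png",p)
p=cv2.imread("pics/scene0.png");zoom("scene",140,150,230,200,3,"pics/b.png",p)
for n in("top","scene"):
    d=np.load(f"pics/{n}0.npy");C=cloud(n,d);np.save(f"pics/C{n}.npy",C)
    # table check
    uv=[(300,290),(250,240),(420,260)] if n=="top" else [(200,200),(380,280),(100,250)]
    for u,v in uv: print(n,u,v,C[v,u].round(4))
E
```

```text
top 300 290 [ 0.2783 -0.0315 -0.0014]
top 250 240 [0.4398 0.1363 0.0023]
top 420 260 [ 0.382  -0.4301  0.0012]
scene 200 200 [ 0.2821  0.0129 -0.004 ]
scene 380 280 [0.8877 0.1074 0.0911]
scene 100 250 [ 0.1747 -0.3105  0.0013]
```

```bash
python3 - <<'E'
from h import *
def ray(n,u,v,z):
    f,cx,cy,M,t=cal(n)
    o=-M.T@t; dr=M.T@np.array([(u-cx)/f,(v-cy)/f,1.])
    return o+dr*(z-o[2])/dr[2]
A=lambda u,v,z:ray("top",170+(u-.95)/2.9,140+(v-.95)/2.9,z)
B=lambda u,v,z:ray("scene",140+(u-1)/3,150+(v-1)/3,z)
def rect(c):
    c=np.array(c)[:,:2]; print(c.round(4).tolist()); print('mid',c.mean(0).round(4),'sides',[round(float(np.linalg.norm(c[i]-c[(i+1)%4])),4) for i in range(4)])
    e=[c[(i+1)%4]-c[i] for i in range(4)]
    print('yaws',[round(float(np.degrees(np.arctan2(x[1],x[0]))),2) for x in e])
print("rest base top");rect([A(53,169,.012),A(195,200,.012),A(173,292,.012),A(30,260,.012)])
print("rest base scene", [B(u,v,.012)[:2].round(4).tolist() for u,v in((405,108),(470,173),(583,94))])
print("chest top front corners",A(316,250,.09).round(4),A(584,258,.09).round(4))
print("chest scene",[B(u,v,.09)[:2].round(4).tolist() for u,v in((333,190),(118,400))])
print("knee top",A(603,146,.127),"scene",B(202,482,.127))
C=np.load("pics/Ctop.npy")
for u,v in((310,205),(280,205),(325,205),(285,190),(283,200),(283,215),(320,232),(376,190),(325,167)):print(u,v,C[v,u].round(4))
E
```

```text
rest base top
[[0.5773, 0.3477], [0.5435, 0.1821], [0.4369, 0.2043], [0.471, 0.3691]]
mid [0.5072 0.2758] sides [0.169, 0.1089, 0.1683, 0.1084]
yaws [-101.53, 168.27, 78.29, -11.39]
rest base scene [[0.4404, 0.2032], [0.5455, 0.1834], [0.5801, 0.3432]]
chest top front corners [0.4789 0.0432 0.09  ] [ 0.4746 -0.2478  0.09  ]
chest scene [[0.4768, 0.0421], [0.4688, -0.2486]]
knee top [ 0.59134487 -0.26189328  0.127     ] scene [ 0.59067174 -0.26177419  0.127     ]
310 205 [ 0.5534 -0.0593  0.0508]
280 205 [0.5461 0.0396 0.0861]
325 205 [ 0.5607 -0.1136  0.011 ]
285 190 [0.6108 0.0214 0.0068]
283 200 [0.5759 0.0278 0.0085]
283 215 [0.525  0.0273 0.0072]
320 232 [ 0.4629 -0.0887  0.0758]
376 190 [ 0.5893 -0.2544  0.1369]
325 167 [ 0.6238 -0.0791  0.2752]
```

```bash
python3 - <<'E'
from h import *
p=cv2.imread("pics/top0.png");zoom("top",170,190,80,60,10,"pics/c.png",p)
zoom("top",340,150,60,60,10,"pics/d.png",p)
zoom("top",270,155,110,85,7,"pics/d2.png",p)
p=cv2.imread("pics/scene0.png");zoom("scene",270,150,70,60,10,"pics/e.png",p)
zoom("scene",180,285,60,50,10,"pics/f.png",p)
E
cat >> h.py <<'E'
def shaker_pose(seat,yaw,pitch=np.radians(35)):
    # x axis: horizontal yaw, up by pitch
    x=np.array([np.cos(yaw)*np.cos(pitch),np.sin(yaw)*np.cos(pitch),np.sin(pitch)])
    y=np.array([-np.sin(yaw),np.cos(yaw),0]); return np.c_[x,y,np.cross(x,y)]
def draw(p,n,P,col,edges,k,u0,v0):
    q=(proj(n,P)-[u0,v0]+.5)*k-.5
    for a,b in edges: cv2.line(p,tuple(int(round(z)) for z in q[a]),tuple(int(round(z)) for z in q[b]),col,1,cv2.LINE_AA)
def box(lo,hi): 
    P=np.array([[ (lo,hi)[(i>>j)&1][j] for j in range(3)] for i in range(8)],float)
    E=[(i,i^(1<<j)) for i in range(8) for j in range(3) if i<i^(1<<j)]
    return P,E
E
cat > ov.py <<'E'
from h import *
import sys
rx,ry,ryaw,sx=[float(a) for a in sys.argv[1:5]]; cx_,cy_,cyaw=[float(a) for a in sys.argv[5:8]]
Rr=R.from_euler('z',ryaw,degrees=True).as_matrix(); Rc=R.from_euler('z',cyaw,degrees=True).as_matrix()
seat=np.array([rx,ry,0])+Rr@[sx,0,.068]; S=shaker_pose(seat,np.radians(ryaw))
def doit(n,img,u0,v0,w,h,k,fn):
    p=cv2.imread(img); p=cv2.resize(p[v0:v0+h,u0:u0+w],None,fx=k,fy=k,interpolation=cv2.INTER_CUBIC)
    P,E=box((-.085,-.055,0),(.085,.055,.012)); draw(p,n,P@Rr.T+[rx,ry,0],(0,255,255),E,k,u0,v0)
    P,E=box((-.07,-.029,0),(.07,.029,.027)); draw(p,n,P@S.T+seat,(255,0,255),E,k,u0,v0)
    P,E=box((-.095,-.145,0),(.095,.145,.09)); draw(p,n,P@Rc.T+[cx_,cy_,0],(0,255,0),E,k,u0,v0)
    for y in(-.045,.045):
        P,E=box((-.085,y-.003,.01),(.085,y+.003,.055)); draw(p,n,P@Rc.T+[cx_,cy_,0],(255,255,0),E,k,u0,v0)
    kp=proj(n,(Rc@[.034,-.156,.127]+[cx_,cy_,0]))[0]; q=(kp-[u0,v0]+.5)*k-.5
    cv2.circle(p,tuple(int(z) for z in q),3,(255,0,0),-1)
    cv2.imwrite(fn,p)
doit("top","pics/top0.png",170,190,80,60,10,"pics/o1.png")
doit("scene","pics/scene0.png",270,150,70,60,10,"pics/o2.png")
doit("top","pics/top0.png",270,155,112,85,7,"pics/o3.png")
doit("scene","pics/scene0.png",175,205,110,125,4.5,"pics/o4.png")
E
python3 ov.py 0.507 0.2755 -101.6 0 0.568 -0.105 -1.2
python3 ov.py 0.507 0.2755 -101.6 0 0.5625 -0.1045 -1.4
cat >> h.py <<'E'
REST=np.array([.507,.2755]); RYAW=np.radians(-101.6)
CH=np.array([.5628,-.1045,0]); CYAW=np.radians(-1.37)
SEAT=np.array([.507,.2755,.068]); S_R=shaker_pose(SEAT,RYAW)
GO=.0784
def tool_from_shaker(S,o,sgn,gx=0.,gz=.0135):
    """tool rot, TCP pos for shaker rot S, origin o; grasp at (gx,0,gz)"""
    x=-S[:,2]; y=sgn*S[:,1]; T=np.c_[x,y,np.cross(x,y)]
    return T,o+S@[gx,0,gz]-GO*x
def delta(T,p,s=None):
    s=s or observe(); T0=R.from_quat(s['tcp_rot']).as_matrix(); 
    return T0.T@(p-s['tool_pos']), np.degrees(R.from_matrix(T0.T@T).as_rotvec())
E
python3 - <<'E'
from h import *
s=observe();print(s['clock']);T0=R.from_quat(s['tcp_rot']).as_matrix();print(T0.round(3))
q=s['joint_positions']
def ori(q): return (R.from_euler('z',q[0])*R.from_euler('y',q[1]+q[2]-np.pi/2)*R.from_euler('x',q[3])*R.from_euler('y',q[4])*R.from_euler('x',q[5])).as_matrix()
print(ori(q).round(3))
C=np.load("pics/Ctop.npy")
for nm,u,v in(("bottle",237,154),("tin",202,173),("jar",403,206)): print(nm,C[v,u].round(3))
def wr(q1,T):
    pass
for sgn in(1,-1):
    T,p=tool_from_shaker(S_R,SEAT,sgn); print("grasp",sgn,p.round(4),(p-0.1*T[:,0]).round(4)); print(T.round(3))
    print(delta(T,p-0.1*T[:,0],s))
E
```

```text
0.1
[[-0.001  0.281  0.96 ]
 [-0.001  0.96  -0.281]
 [-1.    -0.002 -0.   ]]
[[-0.001 -0.96   0.281]
 [-0.001  0.281  0.96 ]
 [-1.     0.    -0.002]]
bottle [0.694 0.176 0.146]
tin [0.656 0.298 0.045]
jar [ 0.563 -0.38   0.001]
grasp 1 [0.5176 0.3271 0.1433] [0.5291 0.3833 0.2252]
[[-0.115  0.98  -0.165]
 [-0.562 -0.201 -0.802]
 [-0.819  0.     0.574]]
(array([ 0.07673506, -0.05799709,  0.40017444]), array([ 82.42609712, -28.15760331, -25.90236317]))
grasp -1 [0.5176 0.3271 0.1433] [0.5291 0.3833 0.2252]
[[-0.115 -0.98   0.165]
 [-0.562  0.201  0.802]
 [-0.819 -0.    -0.574]]
(array([ 0.07673506, -0.05799709,  0.40017444]), array([-91.47388155,  26.47391828, -28.77892199]))
```

```bash
cat >> h.py <<'E'
import json
from scipy.spatial.transform import Slerp
def log():
    s=observe(); open('log.jsonl','a').write(json.dumps({k:np.ravel(v).tolist() for k,v in s.items()})+'\n'); return s
def plan(T,p,start=None,ms=36.,mt=6.6,grip=None,nmin=1):
    s=log()
    if start is None: T0=R.from_quat(s['tcp_rot']); p0=np.array(s['tool_pos'])
    else: T0=R.from_matrix(start[0]); p0=np.array(start[1])
    Tg=R.from_matrix(T); ang=np.degrees((T0.inv()*Tg).magnitude()); dist=np.linalg.norm(p-p0)*1e3
    n=max(nmin,int(np.ceil(ang/mt)),int(np.ceil(dist/ms))); rows=[]
    sl=Slerp([0,1],R.concatenate([T0,Tg])); C,c=T0,p0.copy()
    for i in range(1,n+1):
        f=i/n; tp=p0+(p-p0)*f; 
        d=np.round(C.inv().apply(tp-c)*1e3,1); a=np.round(np.degrees((C.inv()*sl(f)).as_rotvec()),1)
        c=c+C.apply(d/1e3); C=C*R.from_rotvec(np.radians(a))
        r={}
        for k,v in zip(("ax","ay","az","dx","dy","dz"),np.r_[a,d]):
            if v: r[k]=float(v)
        if grip is not None: r["grip"]=grip
        rows.append(r)
    print(f"n={n} ang={ang:.1f} dist={dist:.0f} clock={s['clock']:.2f}")
    for i in range(0,n,5): print(json.dumps(rows[i:i+5]))
    return (C.as_matrix(),c)
E
python3 - <<'E'
from h import *
T,p=tool_from_shaker(S_R,SEAT,1)
plan(T,p-0.09*T[:,0],grip=1)
E
```

```text
n=14 ang=90.9 dist=414 clock=0.10
[{"ax": 5.9, "ay": -2.0, "az": -1.9, "dx": 6.1, "dy": -4.6, "dz": 28.6, "grip": 1}, {"ax": 5.9, "ay": -2.0, "az": -1.8, "dx": 7.1, "dy": -1.3, "dz": 28.7, "grip": 1}, {"ax": 5.9, "ay": -2.0, "az": -1.8, "dx": 8.2, "dy": 1.8, "dz": 28.4, "grip": 1}, {"ax": 5.9, "ay": -2.0, "az": -1.9, "dx": 9.0, "dy": 5.0, "dz": 27.8, "grip": 1}, {"ax": 5.8, "ay": -2.1, "az": -1.8, "dx": 9.8, "dy": 8.0, "dz": 26.7, "grip": 1}]
[{"ax": 5.9, "ay": -2.0, "az": -1.9, "dx": 10.4, "dy": 11.1, "dz": 25.4, "grip": 1}, {"ax": 5.9, "ay": -2.0, "az": -1.8, "dx": 10.9, "dy": 13.9, "dz": 23.8, "grip": 1}, {"ax": 5.9, "ay": -2.0, "az": -1.9, "dx": 11.2, "dy": 16.7, "dz": 21.8, "grip": 1}, {"ax": 5.9, "ay": -2.0, "az": -1.8, "dx": 11.3, "dy": 19.1, "dz": 19.5, "grip": 1}, {"ax": 5.9, "ay": -2.0, "az": -1.9, "dx": 11.3, "dy": 21.4, "dz": 17.1, "grip": 1}]
[{"ax": 5.9, "ay": -2.0, "az": -1.8, "dx": 11.1, "dy": 23.4, "dz": 14.4, "grip": 1}, {"ax": 5.8, "ay": -2.1, "az": -1.9, "dx": 10.8, "dy": 25.0, "dz": 11.4, "grip": 1}, {"ax": 5.9, "ay": -2.0, "az": -1.8, "dx": 10.3, "dy": 26.4, "dz": 8.5, "grip": 1}, {"ax": 5.9, "ay": -2.0, "az": -1.9, "dx": 9.8, "dy": 27.5, "dz": 5.4, "grip": 1}]
```

Request:
{"op": "apply_moves", "data": {
  "rows": [
    {"ax": 5.9, "ay": -2.0, "az": -1.9, "dx": 6.1, "dy": -4.6, "dz": 28.6, "grip": 1},
    {"ax": 5.9, "ay": -2.0, "az": -1.8, "dx": 7.1, "dy": -1.3, "dz": 28.7, "grip": 1},
    {"ax": 5.9, "ay": -2.0, "az": -1.8, "dx": 8.2, "dy": 1.8, "dz": 28.4, "grip": 1},
    {"ax": 5.9, "ay": -2.0, "az": -1.9, "dx": 9.0, "dy": 5.0, "dz": 27.8, "grip": 1},
    {"ax": 5.8, "ay": -2.1, "az": -1.8, "dx": 9.8, "dy": 8.0, "dz": 26.7, "grip": 1}
  ]
}}

```text
clock: 0.52
tool_pos: [0.2933, 0.489, 0.2719]
tcp_rot: [0.21, 0.593, -0.34, 0.699]
ft_force: [1.1, 0.7, 0.6]
opening: 0.0939
```

```bash
python3 -c "
from h import *
s=log();print(s['joint_positions'].round(3))"
```

```text
[ 1.001  0.365  1.47  -0.18   1.466  0.268]
```

Request:
{"op": "apply_moves", "data": {
  "rows": [
    {"ax": 5.9, "ay": -2.0, "az": -1.9, "dx": 10.4, "dy": 11.1, "dz": 25.4, "grip": 1},
    {"ax": 5.9, "ay": -2.0, "az": -1.8, "dx": 10.9, "dy": 13.9, "dz": 23.8, "grip": 1},
    {"ax": 5.9, "ay": -2.0, "az": -1.9, "dx": 11.2, "dy": 16.7, "dz": 21.8, "grip": 1},
    {"ax": 5.9, "ay": -2.0, "az": -1.8, "dx": 11.3, "dy": 19.1, "dz": 19.5, "grip": 1},
    {"ax": 5.9, "ay": -2.0, "az": -1.9, "dx": 11.3, "dy": 21.4, "dz": 17.1, "grip": 1}
  ]
}}

```text
clock: 0.93
tool_pos: [0.4243, 0.4271, 0.2413]
tcp_rot: [0.302, 0.439, -0.551, 0.642]
ft_force: [0.6, 1.0, -0.2]
opening: 0.0941
```

```bash
python3 -c "
from h import *
s=log();print(s['joint_positions'].round(3))"
```

```text
[ 0.822  0.515  1.352 -0.311  1.614  0.628]
```

Request:
{"op": "apply_moves", "data": {
  "rows": [
    {"ax": 5.9, "ay": -2.0, "az": -1.8, "dx": 11.1, "dy": 23.4, "dz": 14.4, "grip": 1},
    {"ax": 5.8, "ay": -2.1, "az": -1.9, "dx": 10.8, "dy": 25.0, "dz": 11.4, "grip": 1},
    {"ax": 5.9, "ay": -2.0, "az": -1.8, "dx": 10.3, "dy": 26.4, "dz": 8.5, "grip": 1},
    {"ax": 5.9, "ay": -2.0, "az": -1.9, "dx": 9.8, "dy": 27.5, "dz": 5.4, "grip": 1},
    {"grip": 1}
  ]
}}

```text
validation failed for argument at $.ro...
```

```bash
python3 - <<'E'
from h import *
T,p=tool_from_shaker(S_R,SEAT,1)
s=log();print(s['joint_positions'].round(3))
print(delta(T,p-.09*T[:,0],s))
L=[json.loads(l) for l in open('log.jsonl')]
from scipy.optimize import least_squares
def fk(q,th):
    d1,a1,a2,a3,L3,L6=th
    A=R.from_euler('z',q[0]); B=A*R.from_euler('y',q[1]); Cc=B*R.from_euler('y',q[2]); 
    W=Cc*R.from_euler('x',0)
    pos=A.apply([a1,0,d1])+B.apply([0,0,a2])+Cc.apply([a3,0,L3])
    O=Cc*R.from_euler('y',-np.pi/2)*R.from_euler('x',q[3])*R.from_euler('y',q[4])*R.from_euler('x',q[5])*R.from_euler('x',np.pi/2)
    return O,pos+O.apply([L6,0,0])
for l in L:
    O,_=fk(l['joint_positions'],[0]*6); print('ori err deg',np.degrees((O.inv()*R.from_quat(l['tcp_rot'])).magnitude()))
r=least_squares(lambda th:np.concatenate([fk(l['joint_positions'],th)[1]-l['tool_pos'] for l in L]+[(np.array(th)-[.3,0,.35,0,.35,.2])*1e-3]),[.3,0,.35,0,.35,.2])
print(r.x.round(4),np.abs(r.fun).max())
zoom("top",150,130,250,180,3,"pics/g.png")
E
```

```text
[ 0.822  0.515  1.352 -0.311  1.614  0.628]
(array([0.04434305, 0.09286628, 0.05653378]), array([23.25722214, -8.04209223, -7.31642216]))
ori err deg 2.2824773738454533e-14
ori err deg 3.6018991886062275e-14
ori err deg 4.5427407241477204e-14
ori err deg 4.5427407241477204e-14
[0.452  0.1038 0.3985 0.4053 0.4529 0.0425] 0.06365742353765441
```

```bash
sed -i 's/            if v: r\[k\]=float(v)/            r[k]=float(v)+0.0/' h.py; python3 - <<'E'
from h import *
T,p=tool_from_shaker(S_R,SEAT,1)
plan(T,p-0.09*T[:,0],grip=1)
from scipy.optimize import least_squares
L=[json.loads(l) for l in open('log.jsonl')]
for l in L: print(np.round(l['joint_positions'],3),np.round(l['tool_pos'],4))
E
```

```text
n=4 ang=25.2 dist=111 clock=0.98
[{"ax": 5.7, "ay": -1.9, "az": -1.8, "dx": 10.4, "dy": 22.1, "dz": 13.4, "grip": 1}, {"ax": 5.7, "ay": -2.0, "az": -1.9, "dx": 10.0, "dy": 23.6, "dz": 10.9, "grip": 1}, {"ax": 5.7, "ay": -1.9, "az": -1.8, "dx": 9.6, "dy": 24.8, "dz": 8.1, "grip": 1}, {"ax": 5.7, "ay": -2.0, "az": -1.8, "dx": 9.0, "dy": 25.9, "dz": 5.2, "grip": 1}]
[ 1.165  0.277  1.506  0.     1.361 -0.121] [0.1614 0.5515 0.3019]
[ 1.001  0.365  1.47  -0.18   1.466  0.268] [0.2933 0.489  0.2719]
[ 0.822  0.515  1.352 -0.311  1.614  0.628] [0.4243 0.4271 0.2413]
[ 0.822  0.515  1.352 -0.311  1.614  0.628] [0.4243 0.4271 0.2413]
[ 0.816  0.521  1.35  -0.317  1.613  0.63 ] [0.4296 0.4251 0.2389]
```

Request:
{"op": "apply_moves", "data": {
  "rows": [
    {"ax": 5.7, "ay": -1.9, "az": -1.8, "dx": 10.4, "dy": 22.1, "dz": 13.4, "grip": 1},
    {"ax": 5.7, "ay": -2.0, "az": -1.9, "dx": 10.0, "dy": 23.6, "dz": 10.9, "grip": 1},
    {"ax": 5.7, "ay": -1.9, "az": -1.8, "dx": 9.6, "dy": 24.8, "dz": 8.1, "grip": 1},
    {"ax": 5.7, "ay": -2.0, "az": -1.8, "dx": 9.0, "dy": 25.9, "dz": 5.2, "grip": 1},
    {"ax": 0, "ay": 0, "az": 0, "dx": 0, "dy": 0, "dz": 0, "grip": 1}
  ]
}}

```text
clock: 1.4
tool_pos: [0.5267, 0.3791, 0.2157]
tcp_rot: [-0.356, -0.295, 0.686, -0.561]
ft_force: [0.6, -0.2, -0.5]
opening: 0.0939
```

```bash
python3 - <<'E'
from h import *
T,p=tool_from_shaker(S_R,SEAT,1)
s=log();print(s['joint_positions'].round(3))
print(delta(T,p-.09*T[:,0],s))
L=[json.loads(l) for l in open('log.jsonl')]
from scipy.optimize import least_squares
def fk(q,th):
    d1,a1,a2,a3,L3,L6,b=th
    A=R.from_euler('z',q[0]); B=A*R.from_euler('y',q[1]); Cc=B*R.from_euler('y',q[2])
    pos=A.apply([a1,b,d1])+B.apply([0,0,a2])+Cc.apply([a3,0,L3])
    O=Cc*R.from_euler('y',-np.pi/2)*R.from_euler('x',q[3])*R.from_euler('y',q[4])*R.from_euler('x',q[5])*R.from_euler('x',np.pi/2)
    return O,pos+O.apply([L6,0,0])
th0=[.3,0,.35,0,.35,.2,.07]
r=least_squares(lambda th:np.concatenate([fk(l['joint_positions'],th)[1]-l['tool_pos'] for l in L]+[(np.array(th)-th0)*1e-3]),th0)
print(r.x.round(4),np.abs(r.fun).max())
zoom("top",150,130,250,180,3,"pics/g2.png")
zoom("scene",230,100,180,150,4,"pics/g3.png")
E
```

```text
[ 0.681  0.668  1.185 -0.379  1.769  0.893]
(array([-0.00042934,  0.00152274,  0.00171709]), array([ 0.41636192, -0.09938335,  0.0348114 ]))
[0.1368 0.     0.6297 0.0604 0.4211 0.2931 0.0694] 0.00027969161870015967
```

```bash
cat >> h.py <<'E'
TH=[.1368,0,.6297,.0604,.4211,.2931,.0694]
def fk(q,th=TH):
    d1,a1,a2,a3,L3,L6,b=th
    A=R.from_euler('z',q[0]); B=A*R.from_euler('y',q[1]); Cc=B*R.from_euler('y',q[2])
    pos=A.apply([a1,b,d1])+B.apply([0,0,a2])+Cc.apply([a3,0,L3])
    O=Cc*R.from_euler('y',-np.pi/2)*R.from_euler('x',q[3])*R.from_euler('y',q[4])*R.from_euler('x',q[5])*R.from_euler('x',np.pi/2)
    return O,pos+O.apply([L6,0,0])
QL=np.array([-2.89,-.75,.22,-1.18,.11,-2.7]);QU=np.array([2.89,2.08,2.7,4.32,2.71,2.7])
from scipy.optimize import least_squares
def ik(T,p,q0):
    Tg=R.from_matrix(T)
    def f(q):
        O,x=fk(q); return np.r_[(O.inv()*Tg).as_rotvec(),(x-p)*3]
    r=least_squares(f,np.clip(q0,QL+.01,QU-.01),bounds=(QL,QU)); return r.x,np.abs(r.fun).max()
E
python3 - <<'E'
from h import *
s=observe(); q=s['joint_positions']
T,p=tool_from_shaker(S_R,SEAT,1,gx=-.003)
g=ik(T,p,q); print("grasp",g[0].round(3),g[1])
plan(T,p,grip=1,ms=32)
# dump pose feasibility
for by in(.092,0,-.092):
  for pit in(0,-20,-32):
    S=shaker_pose(0,CYAW,np.radians(pit)); Rc=R.from_euler('z',CYAW).as_matrix()
    m=CH+Rc@[-.035,by,.11]; o=m-S@[.07,0,0]
    Td,pd=tool_from_shaker(S,o,1,gx=-.003)
    r=ik(Td,pd,[0,.5,1.3,0,1.7,-1.6]); print(by,pit,pd.round(3),r[0].round(2),round(r[1],4))
E
```

```text
grasp [ 0.637  0.672  1.379 -0.393  1.571  0.936] 1.2646550473505158e-12
n=3 ang=0.8 dist=92 clock=1.50
[{"ax": 0.3, "ay": -0.1, "az": 0.0, "dx": 30.6, "dy": 1.9, "dz": -0.4, "grip": 1}, {"ax": 0.2, "ay": -0.1, "az": 0.0, "dx": 30.6, "dy": 2.0, "dz": -0.4, "grip": 1}, {"ax": 0.3, "ay": -0.1, "az": 0.1, "dx": 30.5, "dy": 1.9, "dz": -0.5, "grip": 1}]
0.092 0 [ 0.457 -0.01   0.202] [-0.17  0.18  1.9  -0.    1.05 -1.72] 0.0
0.092 -20 [ 0.493 -0.011  0.221] [-0.14  0.37  1.62 -0.04  1.5  -1.68] 0.0
0.092 -32 [ 0.517 -0.011  0.227] [-0.13  0.5   1.46 -0.05  1.74 -1.67] 0.0
0 0 [ 0.455 -0.102  0.202] [-0.37  0.2   1.89 -0.    1.06 -1.92] 0.0
0 -20 [ 0.491 -0.103  0.221] [-0.29  0.38  1.6  -0.09  1.5  -1.82] 0.0
0 -32 [ 0.515 -0.103  0.227] [-0.26  0.51  1.44 -0.13  1.74 -1.79] 0.0
-0.092 0 [ 0.453 -0.194  0.202] [-0.55  0.23  1.83 -0.    1.07 -2.09] 0.0
-0.092 -20 [ 0.488 -0.195  0.221] [-0.44  0.41  1.55 -0.14  1.5  -1.95] 0.0
-0.092 -32 [ 0.512 -0.195  0.227] [-0.39  0.53  1.4  -0.19  1.74 -1.92] 0.0
```

```bash
python3 - <<'E'
from h import *
T,p=tool_from_shaker(S_R,SEAT,1,gx=0)
s=observe();print(s['tool_pos'],(p-.09*T[:,0]),s['joint_vel'].round(3));print(delta(T,p-.09*T[:,0]))
L=[json.loads(l) for l in open('log.jsonl')]
for l in L[-3:]: print(l['clock'],l['tool_pos'],l['tcp_rot'])
E
```

```text
[0.52282272 0.38098293 0.21761879] [0.52797917 0.37770257 0.21700376] [ 0.034 -0.037  0.013  0.01   0.007 -0.002]
(array([0.00173939, 0.00569286, 0.00151458]), array([ 0.77099814, -0.25343159,  0.06337371]))
[0.9833] [0.4295792420414392, 0.42513139022815677, 0.23888220976899976] [0.3031814507018745, 0.4357168654650707, -0.55342389477727, 0.6418362826992233]
[1.4] [0.5267071492330763, 0.3791417759537704, 0.21567631762954292] [-0.3562975641581845, -0.2949290859876046, 0.6861789209961828, -0.5614511273423315]
[1.5] [0.5228227248689912, 0.38098293338919775, 0.21761879193557676] [-0.35540740201368426, -0.29789387502483144, 0.6849219402897957, -0.5619846559526648]
```

Request:
{"op": "apply_moves", "data": {
  "rows": [
    {"ax": 0.5, "ay": -0.2, "az": 0.0, "dx": 10, "dy": 5.0, "dz": -1.0, "grip": 1},
    {"ax": 0.3, "ay": -0.1, "az": 0.0, "dx": 20, "dy": 0.7, "dz": -0.5, "grip": 1},
    {"ax": 0, "ay": 0, "az": 0, "dx": 10, "dy": 0, "dz": 0, "grip": 1},
    {"ax": 0, "ay": 0, "az": 0, "dx": 0, "dy": 0, "dz": 0, "grip": 1},
    {"ax": 0, "ay": 0, "az": 0, "dx": 0, "dy": 0, "dz": 0, "grip": 1}
  ]
}}

```text
clock: 1.92
tool_pos: [0.5227, 0.3593, 0.1858]
tcp_rot: [-0.358, -0.292, 0.687, -0.561]
ft_force: [0.8, 0.6, 0.5]
opening: 0.0937
```

```bash
python3 - <<'E'
from h import *
T,p=tool_from_shaker(S_R,SEAT,1,gx=-.003)
plan(T,p,grip=1,ms=18)
zoom("top",150,130,250,180,3,"pics/g4.png")
zoom("scene",230,100,180,150,4,"pics/g5.png")
print(observe()['tool_pos'])
plan(T,p,grip=1,ms=18)
E
```

```text
n=3 ang=0.1 dist=54 clock=1.92
[{"ax": 0.0, "ay": 0.0, "az": 0.0, "dx": 17.8, "dy": 0.5, "dz": -0.3, "grip": 1}, {"ax": 0.0, "ay": 0.0, "az": -0.1, "dx": 17.9, "dy": 0.5, "dz": -0.2, "grip": 1}, {"ax": 0.0, "ay": 0.0, "az": 0.0, "dx": 17.8, "dy": 0.5, "dz": -0.3, "grip": 1}]
[0.52344392 0.35994404 0.1865786 ]
n=4 ang=0.2 dist=55 clock=2.02
[{"ax": 0.0, "ay": 0.0, "az": 0.0, "dx": 13.6, "dy": 0.2, "dz": -0.1, "grip": 1}, {"ax": 0.0, "ay": -0.1, "az": -0.1, "dx": 13.7, "dy": 0.2, "dz": -0.1, "grip": 1}, {"ax": 0.0, "ay": 0.0, "az": 0.0, "dx": 13.6, "dy": 0.2, "dz": -0.2, "grip": 1}, {"ax": -0.1, "ay": 0.0, "az": -0.1, "dx": 13.7, "dy": 0.2, "dz": -0.1, "grip": 1}]
```

Request:
{"op": "apply_moves", "data": {
  "rows": [
    {"ax": 0, "ay": 0, "az": 0, "dx": 13.6, "dy": 0.2, "dz": -0.1, "grip": 1},
    {"ax": 0, "ay": 0, "az": 0, "dx": 15, "dy": 0.2, "dz": -0.1, "grip": 1},
    {"ax": 0, "ay": 0, "az": 0, "dx": 15, "dy": 0.2, "dz": -0.1, "grip": 1},
    {"ax": 0, "ay": 0, "az": 0, "dx": 11, "dy": 0.2, "dz": -0.1, "grip": 1},
    {"ax": 0, "ay": 0, "az": 0, "dx": 0, "dy": 0, "dz": 0, "grip": 1}
  ]
}}

```text
clock: 2.43
tool_pos: [0.5175, 0.3279, 0.1397]
tcp_rot: [-0.357, -0.291, 0.688, -0.561]
ft_force: [0.3, 0.3, -1.6]
opening: 0.0938
```

Request:
{"op": "apply_moves", "data": {
  "rows": [
    {"ax": 0, "ay": 0, "az": 0, "dx": 0, "dy": 0, "dz": 0, "grip": 0.4}
  ]
}}

```text
clock: 2.52
tool_pos: [0.5183, 0.329, 0.141]
tcp_rot: [-0.359, -0.291, 0.687, -0.561]
ft_force: [-0.2, -0.2, -0.0]
opening: 0.0902
```

```bash
python3 - <<'E'
from h import *
T,p=tool_from_shaker(S_R,SEAT,1,gx=-.003)
print(delta(T,p))
zoom("top",150,130,250,180,3,"pics/g6.png")
zoom("scene",230,100,180,150,4,"pics/g7.png")
E
```

```text
(array([-7.85303657e-04, -3.40640005e-04, -8.37632505e-05]), array([-0.07224031, -0.03893899, -0.10434341]))
```

Request:
{"op": "apply_moves", "data": {
  "grip_force": 25,
  "rows": [
    {"ax": 0, "ay": 0, "az": 0, "dx": 0, "dy": 0, "dz": 0, "grip": -0.2},
    {"ax": 0, "ay": 0, "az": 0, "dx": 0, "dy": 0, "dz": 0, "grip": -0.2},
    {"ax": 0, "ay": 0, "az": 0, "dx": 0, "dy": 0, "dz": 0, "grip": -0.2},
    {"ax": 0, "ay": 0, "az": 0, "dx": 0, "dy": 0, "dz": 0, "grip": -0.2},
    {"ax": 0, "ay": 0, "az": 0, "dx": 0, "dy": 0, "dz": 0, "grip": -0.2}
  ]
}}

```text
clock: 3.03
tool_pos: [0.5175, 0.3294, 0.141]
tcp_rot: [-0.359, -0.292, 0.687, -0.56]
ft_force: [-3.0, 3.3, 2.6]
opening: 0.0577
```

Request:
{"op": "apply_moves", "data": {
  "rows": [
    {"ax": 0, "ay": 0, "az": 0, "dx": 0, "dy": 0, "dz": 0, "grip": -0.2},
    {"ax": 0, "ay": 0, "az": 0, "dx": 0, "dy": 0, "dz": 0, "grip": -0.2}
  ]
}}

```text
clock: 3.2
tool_pos: [0.5175, 0.3294, 0.141]
tcp_rot: [-0.359, -0.292, 0.687, -0.56]
ft_force: [-2.9, 4.4, 3.7]
opening: 0.0576
```

```bash
python3 - <<'E'
from h import *
T,p=tool_from_shaker(S_R,SEAT,1,gx=-.003)
print(delta(T,p)); s=observe(); print(s['ft_force'],s['opening'])
E
```

```text
(array([-0.00063372,  0.00052693,  0.00013356]), array([-0.05455602, -0.07859323, -0.01750215]))
[-2.92342489  4.35923647  3.69074763] 0.0576314391454255
```

```bash
cat >> h.py <<'E'
RC=R.from_euler('z',CYAW).as_matrix()
def dump(by,pit,mx=-.035,mz=.11,yaw=CYAW):
    """tool pose with the mouth's lower edge at chest coords (mx,by,mz), mouth pitch pit deg (+ up)"""
    S=shaker_pose(0,yaw,np.radians(pit)); m=CH+RC@[mx,by,mz]
    return tool_from_shaker(S,m-S@[.07,0,0],1,gx=-.003)
E
python3 - <<'E'
from h import *
s=observe(); json.dump({'p':s['tool_pos'].tolist(),'q':s['tcp_rot'].tolist(),'j':s['joint_positions'].tolist()},open('seat.json','w'))
T0=R.from_quat(s['tcp_rot']).as_matrix()
a=plan(T0,s['tool_pos']-T0[:,0]*.07+[0,0,.02],grip=-.2,ms=22)
b=plan(*dump(.092,5,mz=.15),start=a,grip=-.2,ms=30,mt=6)
print(b[1])
E
```

```text
n=4 ang=0.0 dist=87 clock=3.20
[{"ax": 0.0, "ay": 0.0, "az": 0.0, "dx": -21.6, "dy": 0.0, "dz": 2.9, "grip": -0.2}, {"ax": 0.0, "ay": 0.0, "az": 0.0, "dx": -21.6, "dy": 0.0, "dz": 2.8, "grip": -0.2}, {"ax": 0.0, "ay": 0.0, "az": 0.0, "dx": -21.6, "dy": 0.0, "dz": 2.9, "grip": -0.2}, {"ax": 0.0, "ay": 0.0, "az": 0.0, "dx": -21.6, "dy": 0.0, "dz": 2.8, "grip": -0.2}]
n=18 ang=103.5 dist=386 clock=3.20
[{"ax": -5.3, "ay": 1.2, "az": 1.9, "dx": 11.5, "dy": 0.1, "dz": 18.1, "grip": -0.2}, {"ax": -5.3, "ay": 1.2, "az": 1.9, "dx": 11.1, "dy": -2.0, "dz": 18.3, "grip": -0.2}, {"ax": -5.2, "ay": 1.2, "az": 2.0, "dx": 10.6, "dy": -4.0, "dz": 18.2, "grip": -0.2}, {"ax": -5.3, "ay": 1.3, "az": 1.9, "dx": 10.1, "dy": -6.0, "dz": 18.0, "grip": -0.2}, {"ax": -5.3, "ay": 1.2, "az": 1.9, "dx": 9.4, "dy": -8.0, "dz": 17.6, "grip": -0.2}]
[{"ax": -5.3, "ay": 1.2, "az": 1.9, "dx": 8.8, "dy": -9.9, "dz": 16.9, "grip": -0.2}, {"ax": -5.3, "ay": 1.2, "az": 1.9, "dx": 8.0, "dy": -11.7, "dz": 16.1, "grip": -0.2}, {"ax": -5.3, "ay": 1.2, "az": 1.9, "dx": 7.4, "dy": -13.4, "dz": 15.1, "grip": -0.2}, {"ax": -5.
[... 184 characters left out ...]
2, "az": 1.9, "dx": 4.9, "dy": -17.7, "dz": 11.2, "grip": -0.2}, {"ax": -5.3, "ay": 1.3, "az": 1.9, "dx": 4.0, "dy": -18.8, "dz": 9.6, "grip": -0.2}, {"ax": -5.3, "ay": 1.2, "az": 1.9, "dx": 3.3, "dy": -19.7, "dz": 7.8, "grip": -0.2}, {"ax": -5.3, "ay": 1.2, "az": 1.9, "dx": 2.4, "dy": -20.4, "dz": 6.1, "grip": -0.2}, {"ax": -5.2, "ay": 1.2, "az": 2.0, "dx": 1.6, "dy": -21.0, "dz": 4.2, "grip": -0.2}]
[{"ax": -5.3, "ay": 1.2, "az": 1.9, "dx": 0.9, "dy": -21.4, "dz": 2.3, "grip": -0.2}, {"ax": -5.3, "ay": 1.2, "az": 1.9, "dx": 0.1, "dy": -21.4, "dz": 0.4, "grip": -0.2}, {"ax": -5.3, "ay": 1.2, "az": 1.9, "dx": -0.7, "dy": -21.4, "dz": -1.7, "grip": -0.2}]
[ 0.44928499 -0.00974203  0.23523008]
```

Request:
{"op": "apply_moves", "data": {
  "rows": [
    {"ax": 0.0, "ay": 0.0, "az": 0.0, "dx": -12, "dy": 0.0, "dz": 0, "grip": -0.2},
    {"ax": 0.0, "ay": 0.0, "az": 0.0, "dx": -22, "dy": 0.0, "dz": 0, "grip": -0.2},
    {"ax": 0.0, "ay": 0.0, "az": 0.0, "dx": -24, "dy": 0.0, "dz": 4, "grip": -0.2},
    {"ax": 0.0, "ay": 0.0, "az": 0.0, "dx": -28, "dy": 0.0, "dz": 7.4, "grip": -0.2}
  ]
}}

```text
clock: 3.53
tool_pos: [0.5264, 0.3678, 0.2161]
tcp_rot: [-0.357, -0.291, 0.687, -0.561]
ft_force: [0.1, 0.4, -3.0]
opening: 0.0579
```

Request:
{"op": "apply_moves", "data": {
  "rows": [
    {"ax": -5.3, "ay": 1.2, "az": 1.9, "dx": 11.5, "dy": 0.1, "dz": 18.1, "grip": -0.2},
    {"ax": -5.3, "ay": 1.2, "az": 1.9, "dx": 11.1, "dy": -2.0, "dz": 18.3, "grip": -0.2},
    {"ax": -5.2, "ay": 1.2, "az": 2.0, "dx": 10.6, "dy": -4.0, "dz": 18.2, "grip": -0.2},
    {"ax": -5.3, "ay": 1.3, "az": 1.9, "dx": 10.1, "dy": -6.0, "dz": 18.0, "grip": -0.2},
    {"ax": -5.3, "ay": 1.2, "az": 1.9, "dx": 9.4, "dy": -8.0, "dz": 17.6, "grip": -0.2}
  ]
}}

```text
clock: 3.95
tool_pos: [0.505, 0.2616, 0.2217]
tcp_rot: [0.278, 0.44, -0.532, 0.668]
ft_force: [-0.4, 0.5, -1.9]
opening: 0.0581
```

Request:
{"op": "apply_moves", "data": {
  "rows": [
    {"ax": -5.3, "ay": 1.2, "az": 1.9, "dx": 8.8, "dy": -9.9, "dz": 16.9, "grip": -0.2},
    {"ax": -5.3, "ay": 1.2, "az": 1.9, "dx": 8.0, "dy": -11.7, "dz": 16.1, "grip": -0.2},
    {"ax": -5.3, "ay": 1.2, "az": 1.9, "dx": 7.4, "dy": -13.4, "dz": 15.1, "grip": -0.2},
    {"ax": -5.2, "ay": 1.2, "az": 1.9, "dx": 6.5, "dy": -15.0, "dz": 13.9, "grip": -0.2},
    {"ax": -5.3, "ay": 1.2, "az": 2.0, "dx": 5.8, "dy": -16.3, "dz": 12.6, "grip": -0.2}
  ]
}}

```text
clock: 4.37
tool_pos: [0.4833, 0.1563, 0.2267]
tcp_rot: [0.181, 0.559, -0.345, 0.732]
ft_force: [0.3, 0.0, -3.0]
opening: 0.058
```

Request:
{"op": "apply_moves", "data": {
  "rows": [
    {"ax": -5.3, "ay": 1.2, "az": 1.9, "dx": 4.9, "dy": -17.7, "dz": 11.2, "grip": -0.2},
    {"ax": -5.3, "ay": 1.3, "az": 1.9, "dx": 4.0, "dy": -18.8, "dz": 9.6, "grip": -0.2},
    {"ax": -5.3, "ay": 1.2, "az": 1.9, "dx": 3.3, "dy": -19.7, "dz": 7.8, "grip": -0.2},
    {"ax": -5.3, "ay": 1.2, "az": 1.9, "dx": 2.4, "dy": -20.4, "dz": 6.1, "grip": -0.2},
    {"ax": -5.2, "ay": 1.2, "az": 2.0, "dx": 1.6, "dy": -21.0, "dz": 4.2, "grip": -0.2}
  ]
}}

```text
clock: 4.78
tool_pos: [0.4621, 0.0533, 0.2315]
tcp_rot: [0.076, 0.643, -0.142, 0.749]
ft_force: [1.1, -0.4, -3.2]
opening: 0.0578
```

Request:
{"op": "apply_moves", "data": {
  "rows": [
    {"ax": -5.3, "ay": 1.2, "az": 1.9, "dx": 0.9, "dy": -21.4, "dz": 2.3, "grip": -0.2},
    {"ax": -5.3, "ay": 1.2, "az": 1.9, "dx": 0.1, "dy": -21.4, "dz": 0.4, "grip": -0.2},
    {"ax": -5.3, "ay": 1.2, "az": 1.9, "dx": -0.7, "dy": -21.4, "dz": -1.7, "grip": -0.2},
    {"ax": 0, "ay": 0, "az": 0, "dx": 0, "dy": 0, "dz": 0, "grip": -0.2}
  ]
}}

```text
clock: 5.12
tool_pos: [0.4495, -0.0084, 0.2345]
tcp_rot: [0.013, 0.673, -0.024, 0.739]
ft_force: [0.8, 0.1, -1.7]
opening: 0.0577
```

```bash
python3 - <<'E'
from h import *
zoom("top",250,140,140,110,5,"pics/h1.png")
zoom("scene",170,170,150,130,5,"pics/h2.png")
s=observe();print(s['clock'],s['tool_pos'],s['opening'],s['joint_positions'].round(2));print(delta(*dump(.092,5,mz=.15)))
E
```

```text
5.2167 [ 0.44974217 -0.00548748  0.23438485] 0.05796455626344278 [-0.17  0.1   1.92 -0.    1.03 -1.68]
(array([-0.00077358, -0.004298  , -0.00012975]), array([-1.78039832,  0.33685739,  0.76339686]))
```

```bash
python3 - <<'E'
from h import *
b=plan(*dump(.092,-18,mz=.105),grip=-.2,mt=5.5)
E
```

```text
n=5 ang=23.4 dist=44 clock=5.22
[{"ax": -0.4, "ay": 4.7, "az": 0.1, "dx": 4.6, "dy": -0.6, "dz": 7.5, "grip": -0.2}, {"ax": -0.4, "ay": 4.6, "az": 0.1, "dx": 4.0, "dy": -0.6, "dz": 7.8, "grip": -0.2}, {"ax": -0.3, "ay": 4.7, "az": 0.0, "dx": 3.3, "dy": -0.7, "dz": 8.2, "grip": -0.2}, {"ax": -0.4, "ay": 4.7, "az": 0.1, "dx": 2.7, "dy": -0.7, "dz": 8.4, "grip": -0.2}, {"ax": -0.4, "ay": 4.6, "az": 0.1, "dx": 1.9, "dy": -0.8, "dz": 8.5, "grip": -0.2}]
```

Request:
{"op": "apply_moves", "data": {
  "rows": [
    {"ax": -0.4, "ay": 4.7, "az": 0.1, "dx": 4.6, "dy": -0.6, "dz": 7.5, "grip": -0.2},
    {"ax": -0.4, "ay": 4.6, "az": 0.1, "dx": 4.0, "dy": -0.6, "dz": 7.8, "grip": -0.2},
    {"ax": -0.3, "ay": 4.7, "az": 0.0, "dx": 3.3, "dy": -0.7, "dz": 8.2, "grip": -0.2},
    {"ax": -0.4, "ay": 4.7, "az": 0.1, "dx": 2.7, "dy": -0.7, "dz": 8.4, "grip": -0.2},
    {"ax": -0.4, "ay": 4.6, "az": 0.1, "dx": 1.9, "dy": -0.8, "dz": 8.5, "grip": -0.2}
  ]
}}

```text
clock: 5.63
tool_pos: [0.4903, -0.0082, 0.2151]
tcp_rot: [0.007, 0.809, -0.006, 0.587]
ft_force: [-0.2, 0.6, -2.4]
opening: 0.0579
```

Request:
{"op": "apply_moves", "data": {
  "rows": [
    {"ax": 0, "ay": 0, "az": 0, "dx": 0, "dy": 0, "dz": 7, "grip": -0.2},
    {"ax": 0, "ay": 0, "az": 0, "dx": 0, "dy": 0, "dz": 8, "grip": -0.2},
    {"ax": 0, "ay": 0, "az": 0, "dx": 0, "dy": 0, "dz": -10, "grip": -0.2},
    {"ax": 0, "ay": 0, "az": 0, "dx": 0, "dy": 0, "dz": -10, "grip": -0.2}
  ]
}}

```text
clock: 5.97
tool_pos: [0.4836, -0.0085, 0.217]
tcp_rot: [0.008, 0.809, -0.005, 0.588]
ft_force: [0.1, -0.2, -3.7]
opening: 0.0576
```

```bash
cat > look.py <<'E'
from h import *
import sys
zoom("scene",170,170,150,130,5,f"pics/{sys.argv[1]}.png")
s=log(); S=R.from_quat(s['tcp_rot']).as_matrix(); 
pt=np.degrees(np.arcsin(S[2,2])); m=s['tool_pos']+S@[GO+.0135,0,.073]
print(s['clock'],'pitch',pt.round(2),'mouth chest',(RC.T@(m-CH)).round(4),'open',s['opening'].round(4),'F',s['ft_force'].round(1))
E
python3 look.py i1
```

```text
Traceback (most recent call last):
  File "look.py", line 6, in <module>
    print(s['clock'],'pitch',pt.round(2),'mouth chest',(RC.T@(m-CH)).round(4),'open',s['opening'].round(4),'F',s['ft_force'].round(1))
                                                                                     ^^^^^^^^^^^^^^^^^^
AttributeError: 'float' object has no attribute 'round'
```

```bash
sed -i "s/s\['opening'\].round(4)/round(s['opening'],4)/" look.py
```

Request:
{"op": "apply_moves", "data": {
  "rows": [
    {"ax": 0, "ay": 0, "az": 0, "dx": 0, "dy": 0, "dz": 10, "grip": -0.2},
    {"ax": 0, "ay": 0, "az": 0, "dx": 0, "dy": 0, "dz": 10, "grip": -0.2},
    {"ax": 0, "ay": 0, "az": 0, "dx": 0, "dy": 0, "dz": -10, "grip": -0.2},
    {"ax": 0, "ay": 0, "az": 0, "dx": 0, "dy": 0, "dz": -10, "grip": -0.2}
  ]
}}

```text
clock: 6.35
tool_pos: [0.4852, -0.0091, 0.2169]
tcp_rot: [0.008, 0.808, -0.006, 0.589]
ft_force: [0.9, 1.0, -3.4]
opening: 0.0579
```

Request:
{"op": "apply_moves", "data": {
  "rows": [
    {"ax": 0, "ay": 0, "az": 0, "dx": 0, "dy": 0, "dz": 10, "grip": -0.2},
    {"ax": 0, "ay": 0, "az": 0, "dx": 0, "dy": 0, "dz": 10, "grip": -0.2},
    {"ax": 0, "ay": 0, "az": 0, "dx": 0, "dy": 0, "dz": -10, "grip": -0.2},
    {"ax": 0, "ay": 0, "az": 0, "dx": 0, "dy": 0, "dz": -10, "grip": -0.2}
  ]
}}

```text
clock: 6.68
tool_pos: [0.4851, -0.0091, 0.2166]
tcp_rot: [0.009, 0.809, -0.005, 0.588]
ft_force: [-1.2, -0.9, -2.7]
opening: 0.0578
```

```bash
python3 look.py i2
```

```text
6.7333 pitch -18.13 mouth chest [-0.0421  0.094   0.1075] open 0.058 F [-2.3  0.3 -2.3]
```

The discs have crept away from the closed end, which is now clear at (250,150). The front pair is near the green bar at (385,265). I'll keep shaking.

Request:
{"op": "apply_moves", "data": {
  "rows": [
    {"ax": 0, "ay": 0, "az": 0, "dx": 0, "dy": 0, "dz": 10, "grip": -0.2},
    {"ax": 0, "ay": 0, "az": 0, "dx": 0, "dy": 0, "dz": 10, "grip": -0.2},
    {"ax": 0, "ay": 0, "az": 0, "dx": 0, "dy": 0, "dz": -10, "grip": -0.2},
    {"ax": 0, "ay": 0, "az": 0, "dx": 0, "dy": 0, "dz": -10, "grip": -0.2}
  ]
}}

```text
clock: 7.07
tool_pos: [0.4854, -0.0091, 0.2165]
tcp_rot: [0.008, 0.809, -0.005, 0.588]
ft_force: [0.1, -0.0, -3.0]
opening: 0.0579
```

Request:
{"op": "apply_moves", "data": {
  "rows": [
    {"ax": 0, "ay": 0, "az": 0, "dx": 0, "dy": 0, "dz": 10, "grip": -0.2},
    {"ax": 0, "ay": 0, "az": 0, "dx": 0, "dy": 0, "dz": 10, "grip": -0.2},
    {"ax": 0, "ay": 0, "az": 0, "dx": 0, "dy": 0, "dz": -10, "grip": -0.2},
    {"ax": 0, "ay": 0, "az": 0, "dx": 0, "dy": 0, "dz": -10, "grip": -0.2}
  ]
}}

```text
clock: 7.4
tool_pos: [0.4851, -0.0091, 0.2166]
tcp_rot: [0.008, 0.809, -0.005, 0.588]
ft_force: [-0.1, 0.0, -2.1]
opening: 0.0576
```

```bash
python3 look.py i3
```

```text
7.45 pitch -18.14 mouth chest [-0.0422  0.0941  0.1075] open 0.0578 F [-2.4 -0.8 -2.6]
```

Request:
{"op": "apply_moves", "data": {
  "rows": [
    {"ax": 0, "ay": 0, "az": 0, "dx": 0, "dy": 0, "dz": 10, "grip": -0.2},
    {"ax": 0, "ay": 0, "az": 0, "dx": 0, "dy": 0, "dz": 10, "grip": -0.2},
    {"ax": 0, "ay": 0, "az": 0, "dx": 0, "dy": 0, "dz": -10, "grip": -0.2},
    {"ax": 0, "ay": 0, "az": 0, "dx": 0, "dy": 0, "dz": -10, "grip": -0.2}
  ]
}}

```text
clock: 7.78
tool_pos: [0.4854, -0.0091, 0.2165]
tcp_rot: [0.008, 0.809, -0.005, 0.588]
ft_force: [-0.5, -0.3, -2.2]
opening: 0.0581
```

```bash
python3 look.py i4
```

```text
7.8333 pitch -18.13 mouth chest [-0.0419  0.094   0.1074] open 0.0579 F [-2.3  0.1 -2.9]
```

Request:
{"op": "apply_moves", "data": {
  "rows": [
    {"ax": 0, "ay": 0, "az": 0, "dx": 0, "dy": 0, "dz": 10, "grip": -0.2},
    {"ax": 0, "ay": 0, "az": 0, "dx": 0, "dy": 0, "dz": 10, "grip": -0.2},
    {"ax": 0, "ay": 0, "az": 0, "dx": 0, "dy": 0, "dz": -10, "grip": -0.2},
    {"ax": 0, "ay": 0, "az": 0, "dx": 0, "dy": 0, "dz": -10, "grip": -0.2}
  ]
}}

```text
clock: 8.17
tool_pos: [0.4855, -0.0091, 0.2165]
tcp_rot: [0.008, 0.809, -0.005, 0.588]
ft_force: [-0.7, 0.6, -3.0]
opening: 0.058
```

```bash
python3 look.py i5
```

```text
8.2167 pitch -18.12 mouth chest [-0.0418  0.0941  0.1074] open 0.058 F [-3.4  0.4 -3.1]
```

```bash
python3 -c "
from h import *
zoom('top',265,145,130,100,6,'pics/t1.png')"
python3 - <<'E'
from h import *
a=plan(*dump(.092,2,mz=.125,mx=-.045),grip=-.2,mt=6.8)
b=plan(*dump(0,2,mz=.125,mx=-.045),start=a,grip=-.2,ms=35)
E
```

```text
n=3 ang=20.0 dist=39 clock=8.27
[{"ax": 0.1, "ay": -6.7, "az": 0.0, "dx": 5.0, "dy": -0.5, "dz": -12.1, "grip": -0.2}, {"ax": 0.1, "ay": -6.7, "az": 0.0, "dx": 3.6, "dy": -0.6, "dz": -12.7, "grip": -0.2}, {"ax": 0.0, "ay": -6.6, "az": 0.0, "dx": 2.1, "dy": -0.6, "dz": -12.9, "grip": -0.2}]
n=3 ang=0.1 dist=92 clock=8.27
[{"ax": 0.0, "ay": 0.0, "az": 0.0, "dx": 0.0, "dy": -30.7, "dz": 0.0, "grip": -0.2}, {"ax": 0.0, "ay": 0.0, "az": 0.0, "dx": -0.1, "dy": -30.6, "dz": -0.1, "grip": -0.2}, {"ax": 0.0, "ay": 0.0, "az": 0.0, "dx": 0.0, "dy": -30.7, "dz": 0.0, "grip": -0.2}]
```

Request:
{"op": "apply_moves", "data": {
  "rows": [
    {"ax": 0.1, "ay": -6.0, "az": 0, "dx": 1, "dy": 0, "dz": -6, "grip": -0.2},
    {"ax": 0.1, "ay": -7, "az": 0, "dx": 1, "dy": 0, "dz": -7, "grip": -0.2},
    {"ax": 0, "ay": -7, "az": 0, "dx": 1, "dy": 0, "dz": -7, "grip": -0.2},
    {"ax": 0, "ay": 0, "az": 0, "dx": 0, "dy": -16, "dz": -4, "grip": -0.2},
    {"ax": 0, "ay": 0, "az": 0, "dx": 0, "dy": -26, "dz": -4, "grip": -0.2}
  ]
}}

```text
clock: 8.68
tool_pos: [0.4525, -0.0485, 0.2179]
tcp_rot: [0.008, 0.694, -0.007, 0.72]
ft_force: [0.5, -0.3, -3.4]
opening: 0.0575
```

Request:
{"op": "apply_moves", "data": {
  "rows": [
    {"ax": 0, "ay": 0, "az": 0, "dx": 0, "dy": -30, "dz": -4, "grip": -0.2},
    {"ax": 0, "ay": 0, "az": 0, "dx": 0, "dy": -20, "dz": -4, "grip": -0.2},
    {"ax": 0, "ay": 0, "az": 0, "dx": 0, "dy": 0, "dz": 0, "grip": -0.2}
  ]
}}

```text
clock: 8.93
tool_pos: [0.4456, -0.103, 0.2177]
tcp_rot: [0.008, 0.694, -0.01, 0.72]
ft_force: [-0.0, 0.6, -3.2]
opening: 0.0576
```

```bash
python3 look.py i6
```

```text
8.9833 pitch 2.07 mouth chest [-0.0408  0.0002  0.1284] open 0.0583 F [ 0.4 -0.7 -2.3]
```

```bash
python3 -c "
from h import *
zoom('top',265,145,130,100,6,'pics/t2.png')"
python3 - <<'E'
from h import *
a=plan(*dump(0,-18,mz=.105,mx=-.042),grip=-.2,mt=6.8)
E
```

```text
n=3 ang=20.1 dist=34 clock=9.03
[{"ax": 0.0, "ay": 6.7, "az": 0.0, "dx": 1.2, "dy": -0.4, "dz": 11.3, "grip": -0.2}, {"ax": -0.1, "ay": 6.7, "az": -0.1, "dx": -0.1, "dy": -0.5, "dz": 11.3, "grip": -0.2}, {"ax": 0.0, "ay": 6.7, "az": 0.0, "dx": -1.4, "dy": -0.4, "dz": 11.3, "grip": -0.2}]
```

Request:
{"op": "apply_moves", "data": {
  "rows": [
    {"ax": 0.0, "ay": 6.7, "az": 0.0, "dx": 1.2, "dy": -0.4, "dz": 11.3, "grip": -0.2},
    {"ax": -0.1, "ay": 6.7, "az": -0.1, "dx": -0.1, "dy": -0.5, "dz": 11.3, "grip": -0.2},
    {"ax": 0.0, "ay": 6.7, "az": 0.0, "dx": -1.4, "dy": -0.4, "dz": 11.3, "grip": -0.2},
    {"ax": 0, "ay": 0, "az": 0, "dx": 0, "dy": 0, "dz": 0, "grip": -0.2}
  ]
}}

```text
clock: 9.37
tool_pos: [0.4854, -0.1017, 0.2121]
tcp_rot: [0.008, 0.809, -0.006, 0.587]
ft_force: [1.0, -0.5, -3.6]
opening: 0.0576
```

Request:
{"op": "apply_moves", "data": {
  "rows": [
    {"ax": 0, "ay": 0, "az": 0, "dx": 0, "dy": 0, "dz": 10, "grip": -0.2},
    {"ax": 0, "ay": 0, "az": 0, "dx": 0, "dy": 0, "dz": 10, "grip": -0.2},
    {"ax": 0, "ay": 0, "az": 0, "dx": 0, "dy": 0, "dz": -10, "grip": -0.2},
    {"ax": 0, "ay": 0, "az": 0, "dx": 0, "dy": 0, "dz": -10, "grip": -0.2}
  ]
}}

```text
clock: 9.7
tool_pos: [0.4792, -0.1018, 0.2153]
tcp_rot: [0.008, 0.809, -0.007, 0.588]
ft_force: [-0.6, 0.9, -2.0]
opening: 0.0573
```

```bash
python3 look.py i7
```

```text
9.75 pitch -18.15 mouth chest [-0.0457  0.0009  0.1064] open 0.0578 F [-2.3  0.2 -2.7]
```

Request:
{"op": "apply_moves", "data": {
  "rows": [
    {"ax": 0, "ay": 0, "az": 0, "dx": 0, "dy": 0, "dz": 10, "grip": -0.2},
    {"ax": 0, "ay": 0, "az": 0, "dx": 0, "dy": 0, "dz": 10, "grip": -0.2},
    {"ax": 0, "ay": 0, "az": 0, "dx": 0, "dy": 0, "dz": -10, "grip": -0.2},
    {"ax": 0, "ay": 0, "az": 0, "dx": 0, "dy": 0, "dz": -10, "grip": -0.2}
  ]
}}

```text
clock: 10.08
tool_pos: [0.4807, -0.1024, 0.2148]
tcp_rot: [0.008, 0.809, -0.007, 0.588]
ft_force: [0.4, -0.5, -2.4]
opening: 0.0581
```

```bash
python3 look.py i8
```

```text
10.1333 pitch -18.18 mouth chest [-0.0442  0.0005  0.1056] open 0.0577 F [-2.1 -0.5 -1.8]
```

Request:
{"op": "apply_moves", "data": {
  "rows": [
    {"ax": 0, "ay": 0, "az": 0, "dx": 0, "dy": 0, "dz": 10, "grip": -0.2},
    {"ax": 0, "ay": 0, "az": 0, "dx": 0, "dy": 0, "dz": 10, "grip": -0.2},
    {"ax": 0, "ay": 0, "az": 0, "dx": 0, "dy": 0, "dz": -10, "grip": -0.2},
    {"ax": 0, "ay": 0, "az": 0, "dx": 0, "dy": 0, "dz": -10, "grip": -0.2}
  ]
}}

```text
clock: 10.47
tool_pos: [0.4812, -0.1023, 0.2143]
tcp_rot: [0.008, 0.809, -0.007, 0.587]
ft_force: [-0.2, 0.5, -2.5]
opening: 0.0577
```

```bash
python3 look.py i9
```

```text
10.5167 pitch -18.22 mouth chest [-0.0439  0.0005  0.1051] open 0.058 F [-1.5  0.5 -2.9]
```

Request:
{"op": "apply_moves", "data": {
  "rows": [
    {"ax": 0, "ay": 0, "az": 0, "dx": 0, "dy": 0, "dz": 10, "grip": -0.2},
    {"ax": 0, "ay": 0, "az": 0, "dx": 0, "dy": 0, "dz": 10, "grip": -0.2},
    {"ax": 0, "ay": 0, "az": 0, "dx": 0, "dy": 0, "dz": -10, "grip": -0.2},
    {"ax": 0, "ay": 0, "az": 0, "dx": 0, "dy": 0, "dz": -10, "grip": -0.2}
  ]
}}

```text
clock: 10.85
tool_pos: [0.4812, -0.1023, 0.2143]
tcp_rot: [0.008, 0.809, -0.007, 0.588]
ft_force: [-0.1, 0.8, -2.6]
opening: 0.0579
```

```bash
python3 look.py j1
```

```text
10.9 pitch -18.22 mouth chest [-0.0439  0.0005  0.1052] open 0.0581 F [-1.8  0.4 -2.2]
```

Request:
{"op": "apply_moves", "data": {
  "rows": [
    {"ax": 0, "ay": 0, "az": 0, "dx": 0, "dy": 0, "dz": 7, "grip": -0.2},
    {"ax": 0, "ay": 0, "az": 0, "dx": 0, "dy": 0, "dz": 7, "grip": -0.2},
    {"ax": 0, "ay": 0, "az": 0, "dx": 0, "dy": 0, "dz": -7, "grip": -0.2},
    {"ax": 0, "ay": 0, "az": 0, "dx": 0, "dy": 0, "dz": -7, "grip": -0.2},
    {"ax": 0, "ay": 0, "az": 0, "dx": 0, "dy": 0, "dz": 0, "grip": -0.2}
  ]
}}

```text
clock: 11.32
tool_pos: [0.4788, -0.102, 0.2153]
tcp_rot: [0.009, 0.81, -0.007, 0.587]
ft_force: [-0.4, 0.3, -2.8]
opening: 0.0579
```

```bash
python3 look.py j2
```

```text
11.3667 pitch -18.05 mouth chest [-0.0424  0.0004  0.1052] open 0.058 F [ 0.3  0.6 -2.2]
```

Request:
{"op": "apply_moves", "data": {
  "rows": [
    {"ax": 0.1, "ay": -6.0, "az": 0, "dx": 1, "dy": 0, "dz": -6, "grip": -0.2},
    {"ax": 0.1, "ay": -7, "az": 0, "dx": 1, "dy": 0, "dz": -7, "grip": -0.2},
    {"ax": 0, "ay": -7, "az": 0, "dx": 1, "dy": 0, "dz": -7, "grip": -0.2},
    {"ax": 0, "ay": 0, "az": 0, "dx": -2, "dy": -16, "dz": -4, "grip": -0.2},
    {"ax": 0, "ay": 0, "az": 0, "dx": -2, "dy": -26, "dz": -4, "grip": -0.2}
  ]
}}

```text
clock: 11.78
tool_pos: [0.4477, -0.1412, 0.2197]
tcp_rot: [0.008, 0.695, -0.008, 0.719]
ft_force: [1.0, -1.1, -1.3]
opening: 0.058
```

Request:
{"op": "apply_moves", "data": {
  "rows": [
    {"ax": 0, "ay": 0, "az": 0, "dx": 0, "dy": -30, "dz": -4, "grip": -0.2},
    {"ax": 0, "ay": 0, "az": 0, "dx": 0, "dy": -20, "dz": -4, "grip": -0.2},
    {"ax": 0, "ay": 0, "az": 0, "dx": 0, "dy": 0, "dz": 0, "grip": -0.2}
  ]
}}

```text
clock: 12.03
tool_pos: [0.4412, -0.1966, 0.22]
tcp_rot: [0.008, 0.695, -0.012, 0.719]
ft_force: [0.2, 0.6, -2.0]
opening: 0.0575
```

```bash
python3 look.py j3; python3 - <<'E'
from h import *
zoom('top',265,145,130,100,6,'pics/t3.png')
a=plan(*dump(-.092,-18,mz=.105,mx=-.042),grip=-.2,mt=6.8)
E
```

```text
12.0833 pitch 1.98 mouth chest [-0.0433 -0.0936  0.1304] open 0.0575 F [-0.2  0.4 -2.7]
n=3 ang=20.0 dist=37 clock=12.13
[{"ax": -0.1, "ay": 6.7, "az": 0.0, "dx": 1.9, "dy": 0.0, "dz": 12.1, "grip": -0.2}, {"ax": 0.0, "ay": 6.6, "az": 0.0, "dx": 0.6, "dy": 0.0, "dz": 12.2, "grip": -0.2}, {"ax": -0.1, "ay": 6.7, "az": 0.0, "dx": -0.9, "dy": 0.0, "dz": 12.2, "grip": -0.2}]
```

Request:
{"op": "apply_moves", "data": {
  "rows": [
    {"ax": -0.1, "ay": 6.7, "az": 0.0, "dx": 1.9, "dy": 0.0, "dz": 12.1, "grip": -0.2},
    {"ax": 0.0, "ay": 6.6, "az": 0.0, "dx": 0.6, "dy": 0.0, "dz": 12.2, "grip": -0.2},
    {"ax": -0.1, "ay": 6.7, "az": 0.0, "dx": -0.9, "dy": 0.0, "dz": 12.2, "grip": -0.2},
    {"ax": 0, "ay": 0, "az": 0, "dx": 0, "dy": 0, "dz": 0, "grip": -0.2}
  ]
}}

```text
clock: 12.47
tool_pos: [0.4829, -0.1934, 0.2119]
tcp_rot: [0.007, 0.81, -0.005, 0.587]
ft_force: [1.8, -1.6, -3.2]
opening: 0.0578
```

Request:
{"op": "apply_moves", "data": {
  "rows": [
    {"ax": 0, "ay": 0, "az": 0, "dx": 0, "dy": 0, "dz": 10, "grip": -0.2},
    {"ax": 0, "ay": 0, "az": 0, "dx": 0, "dy": 0, "dz": 10, "grip": -0.2},
    {"ax": 0, "ay": 0, "az": 0, "dx": 0, "dy": 0, "dz": -10, "grip": -0.2},
    {"ax": 0, "ay": 0, "az": 0, "dx": 0, "dy": 0, "dz": -10, "grip": -0.2}
  ]
}}

```text
clock: 12.8
tool_pos: [0.477, -0.1937, 0.2154]
tcp_rot: [0.008, 0.809, -0.007, 0.588]
ft_force: [0.2, 0.1, -1.9]
opening: 0.058
```

Request:
{"op": "apply_moves", "data": {
  "rows": [
    {"ax": 0, "ay": 0, "az": 0, "dx": 0, "dy": 0, "dz": 10, "grip": -0.2},
    {"ax": 0, "ay": 0, "az": 0, "dx": 0, "dy": 0, "dz": 10, "grip": -0.2},
    {"ax": 0, "ay": 0, "az": 0, "dx": 0, "dy": 0, "dz": -10, "grip": -0.2},
    {"ax": 0, "ay": 0, "az": 0, "dx": 0, "dy": 0, "dz": -10, "grip": -0.2}
  ]
}}

```text
clock: 13.13
tool_pos: [0.4779, -0.1943, 0.2151]
tcp_rot: [0.008, 0.809, -0.007, 0.588]
ft_force: [-1.4, 0.1, -2.6]
opening: 0.0581
```

Request:
{"op": "apply_moves", "data": {
  "rows": [
    {"ax": 0, "ay": 0, "az": 0, "dx": 0, "dy": 0, "dz": 10, "grip": -0.2},
    {"ax": 0, "ay": 0, "az": 0, "dx": 0, "dy": 0, "dz": 10, "grip": -0.2},
    {"ax": 0, "ay": 0, "az": 0, "dx": 0, "dy": 0, "dz": -10, "grip": -0.2},
    {"ax": 0, "ay": 0, "az": 0, "dx": 0, "dy": 0, "dz": -10, "grip": -0.2}
  ]
}}

```text
clock: 13.47
tool_pos: [0.4784, -0.1943, 0.2145]
tcp_rot: [0.008, 0.809, -0.007, 0.587]
ft_force: [0.5, -1.0, -1.9]
opening: 0.058
```

```bash
sed -i 's/170,170,150,130/140,180,150,130/' look.py; python3 look.py j4
```

```text
13.5167 pitch -18.21 mouth chest [-0.0442 -0.0914  0.1054] open 0.0582 F [-1.9 -0.1 -1.8]
```

Request:
{"op": "apply_moves", "data": {
  "rows": [
    {"ax": 0, "ay": 0, "az": 0, "dx": 0, "dy": 0, "dz": 10, "grip": -0.2},
    {"ax": 0, "ay": 0, "az": 0, "dx": 0, "dy": 0, "dz": 10, "grip": -0.2},
    {"ax": 0, "ay": 0, "az": 0, "dx": 0, "dy": 0, "dz": -10, "grip": -0.2},
    {"ax": 0, "ay": 0, "az": 0, "dx": 0, "dy": 0, "dz": -10, "grip": -0.2}
  ]
}}

```text
clock: 13.85
tool_pos: [0.479, -0.1943, 0.2142]
tcp_rot: [0.008, 0.809, -0.006, 0.587]
ft_force: [-0.5, 0.7, -1.7]
opening: 0.0577
```

Request:
{"op": "apply_moves", "data": {
  "rows": [
    {"ax": 0, "ay": 0, "az": 0, "dx": 0, "dy": 0, "dz": 10, "grip": -0.2},
    {"ax": 0, "ay": 0, "az": 0, "dx": 0, "dy": 0, "dz": 10, "grip": -0.2},
    {"ax": 0, "ay": 0, "az": 0, "dx": 0, "dy": 0, "dz": -10, "grip": -0.2},
    {"ax": 0, "ay": 0, "az": 0, "dx": 0, "dy": 0, "dz": -10, "grip": -0.2}
  ]
}}

```text
clock: 14.18
tool_pos: [0.4785, -0.1942, 0.2144]
tcp_rot: [0.008, 0.809, -0.006, 0.587]
ft_force: [-0.0, 0.1, -0.4]
opening: 0.0578
```

```bash
python3 look.py j5
```

```text
14.2333 pitch -18.21 mouth chest [-0.0441 -0.0914  0.1054] open 0.0581 F [-2.9 -0.4 -1.7]
```

```bash
python3 - <<'E'
from h import *
a=plan(*dump(-.092,6,mz=.14,mx=-.055),grip=-.2,mt=6.2)
j=json.load(open('seat.json'));T=R.from_quat(j['q']).as_matrix();p=np.array(j['p'])
b=plan(T,p-T[:,0]*.08+[0,0,.012],start=a,grip=-.2,ms=34,mt=6)
E
```

```text
n=4 ang=24.2 dist=53 clock=14.23
[{"ax": 0.0, "ay": -6.1, "az": 0.0, "dx": 2.1, "dy": -0.1, "dz": -13.1, "grip": -0.2}, {"ax": 0.1, "ay": -6.0, "az": 0.0, "dx": 0.8, "dy": -0.1, "dz": -13.3, "grip": -0.2}, {"ax": 0.0, "ay": -6.1, "az": 0.0, "dx": -0.7, "dy": -0.2, "dz": -13.2, "grip": -0.2}, {"ax": 0.0, "ay": -6.0, "az": 0.1, "dx": -2.1, "dy": -0.1, "dz": -13.2, "grip": -0.2}]
n=18 ang=103.3 dist=577 clock=14.23
[{"ax": 5.3, "ay": -1.2, "az": -2.0, "dx": 0.8, "dy": 31.6, "dz": 5.0, "grip": -0.2}, {"ax": 5.2, "ay": -1.1, "az": -1.9, "dx": -0.2, "dy": 32.0, "dz": 1.9, "grip": -0.2}, {"ax": 5.3, "ay": -1.2, "az": -2.0, "dx": -1.2, "dy": 32.0, "dz": -0.8, "grip": -0.2}, {"ax": 5.3, "ay": -1.2, "az": -1.9, "dx": -2.5, "dy": 31.8, "dz": -3.9, "grip": -0.2}, {"ax": 5.2, "ay": -1.2, "az": -2.0, "dx": -3.5, "dy": 31.1, "dz": -6.6, "grip": -0.2}]
[{"ax": 5.3, "ay": -1.2, "az": -2.0, "dx": -4.8, "dy": 30.3, "dz": -9.4, "grip": -0.2}, {"ax": 5.3, "ay": -1.1, "az": -1.9, "dx": -6.1, "dy": 29.1, "dz": -11.9, "grip": -0.2}, {"ax": 5.2, "ay": -1.2, "az": -2.0, "dx": -7.3, "dy": 27.6, "dz": -14.5, "g
[... 199 characters left out ...]
2, "ay": -1.1, "az": -2.0, "dx": -11.0, "dy": 21.8, "dz": -20.8, "grip": -0.2}, {"ax": 5.3, "ay": -1.2, "az": -2.0, "dx": -12.1, "dy": 19.5, "dz": -22.5, "grip": -0.2}, {"ax": 5.2, "ay": -1.2, "az": -1.9, "dx": -13.2, "dy": 16.8, "dz": -23.8, "grip": -0.2}, {"ax": 5.3, "ay": -1.2, "az": -2.0, "dx": -14.2, "dy": 14.2, "dz": -25.0, "grip": -0.2}, {"ax": 5.3, "ay": -1.1, "az": -2.0, "dx": -15.2, "dy": 11.3, "dz": -25.8, "grip": -0.2}]
[{"ax": 5.2, "ay": -1.2, "az": -1.9, "dx": -16.1, "dy": 8.4, "dz": -26.4, "grip": -0.2}, {"ax": 5.3, "ay": -1.2, "az": -2.0, "dx": -16.8, "dy": 5.4, "dz": -26.8, "grip": -0.2}, {"ax": 5.3, "ay": -1.2, "az": -1.9, "dx": -17.6, "dy": 2.3, "dz": -26.7, "grip": -0.2}]
```

```bash
python3 - <<'E'
from h import *
a=plan(*dump(-.092,6,mz=.18,mx=-.055),grip=-.2,mt=6.2)
j=json.load(open('seat.json'));T=R.from_quat(j['q']).as_matrix();p=np.array(j['p'])
b=plan(T,p-T[:,0]*.08+[0,0,.05],start=a,grip=-.2,ms=34,mt=6)
E
```

```text
n=4 ang=24.2 dist=71 clock=14.23
[{"ax": 0.0, "ay": -6.1, "az": 0.0, "dx": -7.4, "dy": -0.1, "dz": -16.2, "grip": -0.2}, {"ax": 0.1, "ay": -6.0, "az": 0.0, "dx": -9.0, "dy": -0.1, "dz": -15.4, "grip": -0.2}, {"ax": 0.0, "ay": -6.1, "az": 0.0, "dx": -10.6, "dy": -0.2, "dz": -14.3, "grip": -0.2}, {"ax": 0.0, "ay": -6.0, "az": 0.1, "dx": -12.1, "dy": -0.1, "dz": -13.2, "grip": -0.2}]
n=18 ang=103.3 dist=577 clock=14.23
[{"ax": 5.3, "ay": -1.2, "az": -2.0, "dx": 0.9, "dy": 31.6, "dz": 4.9, "grip": -0.2}, {"ax": 5.2, "ay": -1.1, "az": -1.9, "dx": -0.1, "dy": 32.0, "dz": 2.0, "grip": -0.2}, {"ax": 5.3, "ay": -1.2, "az": -2.0, "dx": -1.1, "dy": 32.0, "dz": -0.9, "grip": -0.2}, {"ax": 5.3, "ay": -1.2, "az": -1.9, "dx": -2.3, "dy": 31.8, "dz": -3.8, "grip": -0.2}, {"ax": 5.2, "ay": -1.2, "az": -2.0, "dx": -3.5, "dy": 31.1, "dz": -6.7, "grip": -0.2}]
[{"ax": 5.3, "ay": -1.2, "az": -2.0, "dx": -4.7, "dy": 30.3, "dz": -9.4, "grip": -0.2}, {"ax": 5.3, "ay": -1.1, "az": -1.9, "dx": -6.0, "dy": 29.1, "dz": -12.0, "grip": -0.2}, {"ax": 5.2, "ay": -1.2, "az": -2.0, "dx": -7.1, "dy": 27.7, "dz": -14.5
[... 203 characters left out ...]
2, "ay": -1.1, "az": -2.0, "dx": -10.9, "dy": 21.8, "dz": -20.8, "grip": -0.2}, {"ax": 5.3, "ay": -1.2, "az": -2.0, "dx": -12.0, "dy": 19.5, "dz": -22.5, "grip": -0.2}, {"ax": 5.2, "ay": -1.2, "az": -1.9, "dx": -13.1, "dy": 16.9, "dz": -23.9, "grip": -0.2}, {"ax": 5.3, "ay": -1.2, "az": -2.0, "dx": -14.1, "dy": 14.2, "dz": -25.0, "grip": -0.2}, {"ax": 5.3, "ay": -1.1, "az": -2.0, "dx": -15.1, "dy": 11.3, "dz": -25.9, "grip": -0.2}]
[{"ax": 5.2, "ay": -1.2, "az": -1.9, "dx": -16.0, "dy": 8.3, "dz": -26.4, "grip": -0.2}, {"ax": 5.3, "ay": -1.2, "az": -2.0, "dx": -16.8, "dy": 5.4, "dz": -26.8, "grip": -0.2}, {"ax": 5.3, "ay": -1.2, "az": -1.9, "dx": -17.4, "dy": 2.4, "dz": -26.8, "grip": -0.2}]
```

Request:
{"op": "apply_moves", "data": {
  "rows": [
    {"ax": 0.0, "ay": -6.1, "az": 0.0, "dx": -7.4, "dy": -0.1, "dz": -16.2, "grip": -0.2},
    {"ax": 0.1, "ay": -6.0, "az": 0.0, "dx": -9.0, "dy": -0.1, "dz": -15.4, "grip": -0.2},
    {"ax": 0.0, "ay": -6.1, "az": 0.0, "dx": -10.6, "dy": -0.2, "dz": -14.3, "grip": -0.2},
    {"ax": 0.0, "ay": -6.0, "az": 0.1, "dx": -12.1, "dy": -0.1, "dz": -13.2, "grip": -0.2}
  ]
}}

```text
clock: 14.57
tool_pos: [0.4244, -0.193, 0.2636]
tcp_rot: [0.007, 0.666, -0.008, 0.745]
ft_force: [0.3, 0.3, -2.2]
opening: 0.0578
```

```bash
python3 look.py j6
```

```text
14.6167 pitch 6.51 mouth chest [-0.0577 -0.0908  0.1826] open 0.0577 F [-4.4  0.3 -1.8]
```

Request:
{"op": "apply_moves", "data": {
  "rows": [
    {"ax": 5.3, "ay": -1.2, "az": -2.0, "dx": 0.9, "dy": 31.6, "dz": 4.9, "grip": -0.2},
    {"ax": 5.2, "ay": -1.1, "az": -1.9, "dx": -0.1, "dy": 32.0, "dz": 2.0, "grip": -0.2},
    {"ax": 5.3, "ay": -1.2, "az": -2.0, "dx": -1.1, "dy": 32.0, "dz": -0.9, "grip": -0.2},
    {"ax": 5.3, "ay": -1.2, "az": -1.9, "dx": -2.3, "dy": 31.8, "dz": -3.8, "grip": -0.2},
    {"ax": 5.2, "ay": -1.2, "az": -2.0, "dx": -3.5, "dy": 31.1, "dz": -6.7, "grip": -0.2}
  ]
}}

```text
clock: 15.03
tool_pos: [0.4471, -0.0575, 0.2617]
tcp_rot: [0.104, 0.62, -0.196, 0.752]
ft_force: [0.1, -0.6, -1.8]
opening: 0.0578
```

Request:
{"op": "apply_moves", "data": {
  "rows": [
    {"ax": 5.3, "ay": -1.2, "az": -2.0, "dx": -4.7, "dy": 30.3, "dz": -9.4, "grip": -0.2},
    {"ax": 5.3, "ay": -1.1, "az": -1.9, "dx": -6.0, "dy": 29.1, "dz": -12.0, "grip": -0.2},
    {"ax": 5.2, "ay": -1.2, "az": -2.0, "dx": -7.1, "dy": 27.7, "dz": -14.5, "grip": -0.2},
    {"ax": 5.3, "ay": -1.2, "az": -2.0, "dx": -8.5, "dy": 25.9, "dz": -16.8, "grip": -0.2},
    {"ax": 5.3, "ay": -1.2, "az": -1.9, "dx": -9.6, "dy": 24.0, "dz": -18.9, "grip": -0.2}
  ]
}}

```text
clock: 15.45
tool_pos: [0.4574, 0.0755, 0.2631]
tcp_rot: [0.193, 0.546, -0.368, 0.727]
ft_force: [0.4, -1.0, -2.0]
opening: 0.0579
```

Request:
{"op": "apply_moves", "data": {
  "rows": [
    {"ax": 5.2, "ay": -1.1, "az": -2.0, "dx": -10.9, "dy": 21.8, "dz": -20.8, "grip": -0.2},
    {"ax": 5.3, "ay": -1.2, "az": -2.0, "dx": -12.0, "dy": 19.5, "dz": -22.5, "grip": -0.2},
    {"ax": 5.2, "ay": -1.2, "az": -1.9, "dx": -13.1, "dy": 16.9, "dz": -23.9, "grip": -0.2},
    {"ax": 5.3, "ay": -1.2, "az": -2.0, "dx": -14.1, "dy": 14.2, "dz": -25.0, "grip": -0.2},
    {"ax": 5.3, "ay": -1.1, "az": -2.0, "dx": -15.1, "dy": 11.3, "dz": -25.9, "grip": -0.2}
  ]
}}

```text
clock: 15.87
tool_pos: [0.4627, 0.2366, 0.2666]
tcp_rot: [0.287, 0.426, -0.552, 0.657]
ft_force: [0.5, -0.1, -0.9]
opening: 0.058
```

Request:
{"op": "apply_moves", "data": {
  "rows": [
    {"ax": 5.2, "ay": -1.2, "az": -1.9, "dx": -16.0, "dy": 8.3, "dz": -26.4, "grip": -0.2},
    {"ax": 5.3, "ay": -1.2, "az": -2.0, "dx": -16.8, "dy": 5.4, "dz": -26.8, "grip": -0.2},
    {"ax": 5.3, "ay": -1.2, "az": -1.9, "dx": -17.4, "dy": 2.4, "dz": -26.8, "grip": -0.2},
    {"ax": 0, "ay": 0, "az": 0, "dx": 0, "dy": 0, "dz": 0, "grip": -0.2},
    {"ax": 0, "ay": 0, "az": 0, "dx": 0, "dy": 0, "dz": 0, "grip": -0.2}
  ]
}}

```text
clock: 16.28
tool_pos: [0.4669, 0.3325, 0.2674]
tcp_rot: [-0.333, -0.341, 0.644, -0.598]
ft_force: [-0.1, -0.6, -1.7]
opening: 0.0579
```

```bash
python3 - <<'E'
from h import *
zoom('top',150,130,250,120,3,'pics/t4.png')
zoom("scene",230,100,180,150,4,"pics/k1.png")
j=json.load(open('seat.json'));T=R.from_quat(j['q']).as_matrix();p=np.array(j['p'])
plan(T,p-T[:,0]*.05,grip=-.2,ms=30); print(observe()['joint_vel'].round(3),observe()['opening'])
E
```

```text
n=4 ang=9.0 dist=107 clock=16.38
[{"ax": 2.1, "ay": -0.4, "az": -0.7, "dx": 13.5, "dy": 14.7, "dz": -17.8, "grip": -0.2}, {"ax": 2.1, "ay": -0.4, "az": -0.7, "dx": 13.2, "dy": 14.2, "dz": -18.5, "grip": -0.2}, {"ax": 2.1, "ay": -0.5, "az": -0.7, "dx": 12.9, "dy": 13.7, "dz": -19.1, "grip": -0.2}, {"ax": 2.1, "ay": -0.4, "az": -0.7, "dx": 12.6, "dy": 13.1, "dz": -19.7, "grip": -0.2}]
[-0.015 -0.024  0.016  0.002 -0.001  0.003] 0.0574891994420519
```

```bash
python3 - <<'E'
from h import *
p,d=optics.camera('top'); cv2.imwrite('pics/top1.png',p); C=cloud('top',d)
zoom('top',275,180,100,70,8,'pics/t5.png',p)
# disc heights: coords in t4 zoom -> px
for nm,(u,v) in dict(l_red=(422,243),l_pale=(449,216),m_red=(511,234),m_red2=(505,247),m_pale=(531,240),r_red=(590,252),r_red_up=(592,248),r_pale=(615,227)).items():
    x,y=150+u/3,130+v/3; print(nm,C[int(round(y)),int(round(x))].round(3))
print(C[195:225:2,345:350:1,2].round(3).max(), C[205:220,340:360,2].max().round(3),C[205:220,310:325,2].max().round(3),C[195:225,285:305,2].max().round(3))
for dz,(a,b) in {'l':(275,308),'m':(312,336),'r':(340,362)}.items(): print(dz,(C[190:226,a:b,2].round(3)>.018).sum(),(C[190:226,a:b,2]>.032).sum())
E
```

```text
l_red [0.537 0.001 0.023]
l_pale [ 0.567 -0.028  0.025]
m_red [ 0.546 -0.093  0.04 ]
m_red2 [ 0.534 -0.088  0.031]
m_pale [ 0.542 -0.119  0.023]
r_red [ 0.528 -0.183  0.036]
r_red_up [ 0.531 -0.182  0.038]
r_pale [ 0.556 -0.212  0.026]
0.043 0.043 1.397 1.397
l 211 127
m 131 43
r 100 46
```

All eight are in the bays, 2/3/3. The right bay's red disc at (572,272) measures z≈0.037 against 0.024 for a single disc, so it's lying on a pale one. Next I'll seat the shaker.

Request:
{"op": "apply_moves", "data": {
  "rows": [
    {"ax": 2.1, "ay": -0.4, "az": -0.7, "dx": 5, "dy": 14.7, "dz": -17.8, "grip": -0.2},
    {"ax": 2.1, "ay": -0.4, "az": -0.7, "dx": 6, "dy": 14.2, "dz": -18.5, "grip": -0.2},
    {"ax": 2.1, "ay": -0.5, "az": -0.7, "dx": 8, "dy": 13.7, "dz": -19.1, "grip": -0.2},
    {"ax": 2.1, "ay": -0.4, "az": -0.7, "dx": 10, "dy": 13.1, "dz": -19.7, "grip": -0.2},
    {"ax": 0, "ay": 0, "az": 0, "dx": 0, "dy": 0, "dz": 0, "grip": -0.2}
  ]
}}

```text
clock: 16.85
tool_pos: [0.5271, 0.3697, 0.1974]
tcp_rot: [-0.358, -0.292, 0.688, -0.559]
ft_force: [0.1, -0.7, -2.8]
opening: 0.058
```

Request:
{"op": "apply_moves", "data": {
  "rows": [
    {"ax": 0, "ay": 0, "az": 0, "dx": 0, "dy": 0, "dz": 0, "grip": -0.2}
  ]
}}

```text
clock: 16.93
tool_pos: [0.5254, 0.3691, 0.2009]
tcp_rot: [-0.358, -0.292, 0.688, -0.559]
ft_force: [0.0, -0.4, -1.5]
opening: 0.058
```

```bash
cat > seat.py <<'E'
from h import *
import sys
j=json.load(open('seat.json'));T=R.from_quat(j['q']).as_matrix();p=np.array(j['p'])
plan(T,p-T[:,0]*float(sys.argv[1]),grip=-.2,ms=float(sys.argv[2])); s=observe(); print(s['joint_vel'].round(3),s['opening'],s['ft_force'].round(1))
E
python3 seat.py 0.025 30
```

```text
n=2 ang=0.2 dist=47 clock=16.93
[{"ax": 0.0, "ay": 0.0, "az": 0.1, "dx": 23.7, "dy": 0.2, "dz": -0.6, "grip": -0.2}, {"ax": 0.0, "ay": 0.1, "az": 0.1, "dx": 23.6, "dy": 0.2, "dz": -0.6, "grip": -0.2}]
[ 0.01  -0.048 -0.004 -0.003  0.022 -0.001] 0.05797577426835514 [ 0.  -0.4 -1.5]
```

Request:
{"op": "apply_moves", "data": {
  "rows": [
    {"ax": 0.0, "ay": 0.0, "az": 0.1, "dx": 20, "dy": 0.2, "dz": -0.3, "grip": -0.2},
    {"ax": 0.0, "ay": 0.1, "az": 0.1, "dx": 20, "dy": 0.2, "dz": -0.3, "grip": -0.2},
    {"ax": 0, "ay": 0, "az": 0, "dx": 8, "dy": 0, "dz": 0, "grip": -0.2},
    {"ax": 0, "ay": 0, "az": 0, "dx": 0, "dy": 0, "dz": 0, "grip": -0.2},
    {"ax": 0, "ay": 0, "az": 0, "dx": 0, "dy": 0, "dz": 0, "grip": -0.2}
  ]
}}

```text
clock: 17.35
tool_pos: [0.5202, 0.3438, 0.1636]
tcp_rot: [-0.361, -0.292, 0.686, -0.561]
ft_force: [0.2, 0.4, -1.5]
opening: 0.0577
```

```bash
python3 seat.py 0.0 8
```

```text
n=4 ang=0.3 dist=27 clock=17.35
[{"ax": 0.0, "ay": -0.1, "az": 0.0, "dx": 6.7, "dy": 0.0, "dz": -0.2, "grip": -0.2}, {"ax": 0.0, "ay": 0.0, "az": -0.1, "dx": 6.8, "dy": 0.1, "dz": -0.2, "grip": -0.2}, {"ax": -0.1, "ay": -0.1, "az": 0.0, "dx": 6.7, "dy": 0.0, "dz": -0.3, "grip": -0.2}, {"ax": 0.0, "ay": 0.0, "az": -0.1, "dx": 6.7, "dy": 0.0, "dz": -0.2, "grip": -0.2}]
[ 0.009  0.001 -0.035 -0.002 -0.002  0.002] 0.05767612796311855 [ 0.2  0.4 -1.5]
```

Request:
{"op": "apply_moves", "data": {
  "rows": [
    {"ax": 0.0, "ay": -0.1, "az": 0.0, "dx": 7, "dy": 0.0, "dz": 0, "grip": -0.2},
    {"ax": 0.0, "ay": 0.0, "az": -0.1, "dx": 7, "dy": 0.1, "dz": -0.2, "grip": -0.2},
    {"ax": 0, "ay": 0, "az": 0, "dx": 5, "dy": 0.0, "dz": 0, "grip": -0.2},
    {"ax": 0, "ay": 0, "az": 0, "dx": 4, "dy": 0.0, "dz": 0, "grip": -0.2},
    {"ax": 0, "ay": 0, "az": 0, "dx": 0, "dy": 0, "dz": 0, "grip": -0.2}
  ]
}}

```text
clock: 17.77
tool_pos: [0.5189, 0.3327, 0.1466]
tcp_rot: [-0.362, -0.291, 0.686, -0.561]
ft_force: [-0.2, 7.3, 13.9]
opening: 0.0577
```

```bash
python3 seat.py 0.0 8
```

```text
n=1 ang=0.4 dist=7 clock=17.77
[{"ax": -0.2, "ay": -0.2, "az": -0.3, "dx": 6.6, "dy": -0.7, "dz": -0.3, "grip": -0.2}]
[ 0.     0.002 -0.003 -0.003  0.004  0.001] 0.0576544094994137 [-0.2  7.3 13.9]
```

```bash
python3 - <<'E'
from h import *
p,d=optics.camera('top'); zoom('top',165,185,80,60,10,'pics/k2.png',p)
p,d=optics.camera('scene'); zoom("scene",270,140,80,65,10,"pics/k3.png",p)
E
```

```text
(no output)
```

The shaker stopped 6.6 mm short. In the scene picture its closed end at (595,285) sits high, so it has probably slipped in the grip and is riding on the stop. I'll lift it and measure how it sits in the grip.

Request:
{"op": "apply_moves", "data": {
  "rows": [
    {"ax": 0, "ay": 0, "az": 0, "dx": -15, "dy": 0, "dz": 3, "grip": -0.2},
    {"ax": 0, "ay": 0, "az": 0, "dx": -25, "dy": 0, "dz": 3, "grip": -0.2},
    {"ax": 0, "ay": 0, "az": 0, "dx": 0, "dy": 0, "dz": 0, "grip": -0.2}
  ]
}}

```text
clock: 18.12
tool_pos: [0.5231, 0.3513, 0.1821]
tcp_rot: [-0.363, -0.292, 0.685, -0.561]
ft_force: [1.1, 0.4, -0.9]
opening: 0.0576
```

```bash
cat > ovs.py <<'E'
from h import *
import sys
# params: shift along mouth dir (m), z offset, pitch slip deg (mouth-up positive)
sx,sz,ps=[float(a) for a in sys.argv[1:4]]
if len(sys.argv)>4:
    for n in("top","scene"):
        p,d=optics.camera(n); cv2.imwrite(f'pics/ov_{n}.png',p)
    s=log(); json.dump({'p':s['tool_pos'].tolist(),'q':s['tcp_rot'].tolist()},open('ovpose.json','w'))
j=json.load(open('ovpose.json')); T=R.from_quat(j['q']).as_matrix(); tp=np.array(j['p'])
# nominal: Sx=Tz, Sy=Ty, Sz=-Tx
S=np.c_[T[:,2],T[:,1],-T[:,0]]; g=tp+T@[GO,0,0]
S=S@R.from_euler('y',-ps,degrees=True).as_matrix()
o=g-S@[-.003-sx,0,.0135-sz]
for n,u0,v0,w,h,k,fn in(("top",160,180,80,60,10,"pics/ova.png"),("scene",265,125,80,65,10,"pics/ovb.png")):
    p=cv2.imread(f'pics/ov_{n}.png'); p=cv2.resize(p[v0:v0+h,u0:u0+w],None,fx=k,fy=k,interpolation=cv2.INTER_CUBIC)
    P,E=box((-.07,-.029,0),(.07,.029,.027)); draw(p,n,P@S.T+o,(255,0,255),E,k,u0,v0); cv2.imwrite(fn,p)
E
python3 ovs.py 0 0 0 x
python3 ovs.py -0.004 0 -4.5
python3 ovs.py -0.005 0 -4.5 x; cat ovpose.json
```

```text
{"p": [0.5209790302468142, 0.34845515415764944, 0.17773943719570373], "q": [-0.35853180498239934, -0.29178702513283905, 0.6872789258423999, -0.5603239731379585]}
```

```bash
cat > seat2.py <<'E'
from h import *
import sys
h,ms,bias,sx,ps=[float(a) for a in sys.argv[1:6]]
j=json.load(open('seat.json'));T=R.from_quat(j['q']).as_matrix();p=np.array(j['p'])
S=np.c_[T[:,2],T[:,1],-T[:,0]]; o=p+T@[GO,0,0]-S@[-.003,0,.0135]
N=S@R.from_euler('y',ps,degrees=True).as_matrix()
T2=np.c_[-N[:,2],N[:,1],N[:,0]]
g=o+S@[-.003-sx+bias,0,.0135+h]
p2=g-T2@[GO,0,0]
plan(T2,p2,grip=-.2,ms=ms); s=observe(); print(s['tool_pos'],p2,s['joint_vel'].round(3),s['ft_force'].round(1))
E
python3 seat2.py 0.025 15 0.001 -.005 -4.5
```

```text
n=2 ang=4.5 dist=17 clock=18.32
[{"ax": 0.0, "ay": -2.2, "az": 0.0, "dx": 8.2, "dy": 0.2, "dz": -2.7, "grip": -0.2}, {"ax": 0.0, "ay": -2.3, "az": 0.0, "dx": 8.2, "dy": 0.2, "dz": -3.0, "grip": -0.2}]
[0.52097903 0.34845515 0.17773944] [0.52039409 0.34340684 0.16117659] [-0.005  0.008  0.009 -0.002  0.007 -0.002] [ 0.  -0.1 -2.2]
```

Request:
{"op": "apply_moves", "data": {
  "rows": [
    {"ax": 0.0, "ay": -2.2, "az": 0.0, "dx": 8.2, "dy": 0.2, "dz": -2.7, "grip": -0.2},
    {"ax": 0.0, "ay": -2.3, "az": 0.0, "dx": 8.2, "dy": 0.2, "dz": -3.0, "grip": -0.2},
    {"ax": 0, "ay": 0, "az": 0, "dx": 0, "dy": 0, "dz": 0, "grip": -0.2},
    {"ax": 0, "ay": 0, "az": 0, "dx": 0, "dy": 0, "dz": 0, "grip": -0.2}
  ]
}}

```text
clock: 18.65
tool_pos: [0.5203, 0.3438, 0.1599]
tcp_rot: [-0.33, -0.269, 0.701, -0.572]
ft_force: [-0.1, -0.1, -2.1]
opening: 0.0581
```

```bash
python3 seat2.py 0.0 6 0.001 -.005 -4.5; python3 ovs.py -0.005 0 -4.5 x
```

```text
n=5 ang=0.2 dist=24 clock=18.65
[{"ax": 0.0, "ay": 0.0, "az": 0.0, "dx": 4.8, "dy": 0.0, "dz": -0.2, "grip": -0.2}, {"ax": 0.0, "ay": 0.1, "az": 0.0, "dx": 4.9, "dy": 0.1, "dz": -0.2, "grip": -0.2}, {"ax": 0.0, "ay": 0.0, "az": 0.0, "dx": 4.8, "dy": 0.0, "dz": -0.2, "grip": -0.2}, {"ax": 0.1, "ay": 0.0, "az": 0.1, "dx": 4.8, "dy": 0.0, "dz": -0.2, "grip": -0.2}, {"ax": 0.0, "ay": 0.1, "az": 0.0, "dx": 4.9, "dy": 0.1, "dz": -0.2, "grip": -0.2}]
[0.52031108 0.34375009 0.15991974] [0.5175239  0.3293863  0.14067814] [-0.003 -0.026 -0.022 -0.001  0.002 -0.002] [-0.1 -0.1 -2.1]
```

```bash
sed -i "s/o=g-S@\[-.003-sx,0,.0135-sz\]/o=g-S@[-.003-sx,-(float(sys.argv[5]) if len(sys.argv)>5 else 0),.0135-sz]/; s/if len(sys.argv)>4:/if len(sys.argv)>4 and sys.argv[4]=='x':/" ovs.py; python3 ovs.py -0.0055 0 -4.5 n 0.003
```

Request:
{"op": "apply_moves", "data": {
  "rows": [
    {"ax": 0, "ay": 0, "az": 0, "dx": 3, "dy": -1.5, "dz": 0, "grip": -0.2},
    {"ax": 0, "ay": 0, "az": 0, "dx": 6, "dy": -0.5, "dz": -0.2, "grip": -0.2},
    {"ax": 0, "ay": 0, "az": 0, "dx": 5, "dy": 0, "dz": -0.2, "grip": -0.2},
    {"ax": 0.1, "ay": 0, "az": 0.1, "dx": 4, "dy": 0, "dz": -0.2, "grip": -0.2},
    {"ax": 0, "ay": 0, "az": 0, "dx": 0, "dy": 0, "dz": 0, "grip": -0.2}
  ]
}}

```text
clock: 19.17
tool_pos: [0.5163, 0.3329, 0.1476]
tcp_rot: [-0.332, -0.268, 0.701, -0.572]
ft_force: [-0.2, 0.0, -2.1]
opening: 0.0581
```

```bash
python3 seat2.py 0.0 3 0.001 -.005 -4.5
```

```text
n=3 ang=0.2 dist=8 clock=19.17
[{"ax": 0.0, "ay": 0.0, "az": 0.0, "dx": 2.5, "dy": 0.6, "dz": -0.7, "grip": -0.2}, {"ax": -0.1, "ay": 0.0, "az": -0.1, "dx": 2.4, "dy": 0.6, "dz": -0.6, "grip": -0.2}, {"ax": 0.0, "ay": 0.0, "az": 0.0, "dx": 2.5, "dy": 0.6, "dz": -0.7, "grip": -0.2}]
[0.51633809 0.33285926 0.14764517] [0.5175239  0.3293863  0.14067814] [ 0.002 -0.    -0.021  0.003  0.016 -0.006] [-0.2  0.  -2.1]
```

Request:
{"op": "apply_moves", "data": {
  "rows": [
    {"ax": 0, "ay": 0, "az": 0, "dx": 2, "dy": 0, "dz": -0.5, "grip": -0.2},
    {"ax": 0, "ay": 0, "az": 0, "dx": 2, "dy": 0, "dz": -0.5, "grip": -0.2},
    {"ax": 0, "ay": 0, "az": 0, "dx": 1.5, "dy": 0, "dz": 0, "grip": -0.2},
    {"ax": 0, "ay": 0, "az": 0, "dx": 1, "dy": 0, "dz": 0, "grip": -0.2},
    {"ax": 0, "ay": 0, "az": 0, "dx": 0, "dy": 0, "dz": 0, "grip": -0.2}
  ]
}}

```text
clock: 19.58
tool_pos: [0.5161, 0.3303, 0.1424]
tcp_rot: [-0.333, -0.268, 0.7, -0.572]
ft_force: [-0.1, -0.6, -1.5]
opening: 0.0576
```

```bash
python3 seat2.py 0.0 3 0.001 -.005 -4.5; python3 ovs.py -0.0055 0 -4.5 x 0.0025
```

```text
n=1 ang=0.2 dist=2 clock=19.58
[{"ax": -0.2, "ay": -0.1, "az": -0.2, "dx": 1.8, "dy": 1.5, "dz": -0.6, "grip": -0.2}]
[0.51614488 0.3303321  0.14242459] [0.5175239  0.3293863  0.14067814] [ 0.     0.    -0.004 -0.     0.003 -0.002] [-0.1 -0.6 -1.5]
```

Request:
{"op": "apply_moves", "data": {
  "rows": [
    {"ax": 0, "ay": 0, "az": 0, "dx": 1.5, "dy": 0, "dz": 0, "grip": -0.2},
    {"ax": 0, "ay": 0, "az": 0, "dx": 1, "dy": 0, "dz": 0, "grip": -0.2},
    {"ax": 0, "ay": 0, "az": 0, "dx": 0, "dy": 0, "dz": 0, "grip": -0.2}
  ]
}}

```text
clock: 19.93
tool_pos: [0.5161, 0.3296, 0.141]
tcp_rot: [-0.334, -0.269, 0.7, -0.572]
ft_force: [1.0, 4.2, 0.7]
opening: 0.0578
```

Request:
{"op": "apply_moves", "data": {
  "rows": [
    {"ax": 0, "ay": 0, "az": 0, "dx": 1, "dy": 0, "dz": 0, "grip": -0.2},
    {"ax": 0, "ay": 0, "az": 0, "dx": 0, "dy": 0, "dz": 0, "grip": -0.2}
  ]
}}

```text
clock: 20.1
tool_pos: [0.516, 0.3291, 0.14]
tcp_rot: [-0.334, -0.269, 0.699, -0.572]
ft_force: [1.7, 5.1, 1.1]
opening: 0.0579
```

Request:
{"op": "apply_moves", "data": {
  "grip_force": 5,
  "rows": [
    {"ax": 0, "ay": 0, "az": 0, "dx": 0, "dy": 0, "dz": 0, "grip": -0.2},
    {"ax": 0, "ay": 0, "az": 0, "dx": 0, "dy": 0, "dz": 0, "grip": 0.4},
    {"ax": 0, "ay": 0, "az": 0, "dx": 0, "dy": 0, "dz": 0, "grip": 0.7},
    {"ax": 0, "ay": 0, "az": 0, "dx": 0, "dy": 0, "dz": 0, "grip": 0.7},
    {"ax": 0, "ay": 0, "az": 0, "dx": 0, "dy": 0, "dz": 0, "grip": 0.7}
  ]
}}

```text
clock: 20.52
tool_pos: [0.5156, 0.3278, 0.1398]
tcp_rot: [-0.333, -0.268, 0.7, -0.572]
ft_force: [-0.6, 0.2, -0.4]
opening: 0.0791
```

```bash
python3 - <<'E'
from h import *
for n in("top","scene"):
    p,d=optics.camera(n); cv2.imwrite(f'pics/r_{n}.png',p)
s=observe();print(s['opening'],s['ft_force'])
for n,u0,v0,w,h,k,fn in(("top",160,180,80,60,10,"pics/ra.png"),("scene",265,125,80,65,10,"pics/rb.png")):
    p=cv2.imread(f'pics/r_{n}.png'); p=cv2.resize(p[v0:v0+h,u0:u0+w],None,fx=k,fy=k,interpolation=cv2.INTER_CUBIC)
    P,E=box((-.07,-.029,0),(.07,.029,.027)); draw(p,n,P@S_R.T+SEAT,(255,0,255),E,k,u0,v0); cv2.imwrite(fn,p)
E
```

```text
0.0798309177917376 [ 0.3743486  -0.04632808 -0.33098106]
```

Request:
{"op": "apply_moves", "data": {
  "rows": [
    {"ax": 0, "ay": 0, "az": 0, "dx": -8, "dy": 0, "dz": 0, "grip": 0.9},
    {"ax": 0, "ay": 0, "az": 0, "dx": -20, "dy": 0, "dz": 0, "grip": 0.9},
    {"ax": 0, "ay": 0, "az": 0, "dx": -30, "dy": 0, "dz": 0, "grip": 0.9},
    {"ax": 0, "ay": 0, "az": 0, "dx": -35, "dy": 0, "dz": 0, "grip": 0.9},
    {"ax": 0, "ay": 0, "az": 0, "dx": -35, "dy": 0, "dz": 0, "grip": -1}
  ]
}}

```text
clock: 21.03
tool_pos: [0.5316, 0.4085, 0.2404]
tcp_rot: [-0.333, -0.268, 0.7, -0.572]
ft_force: [0.8, 0.2, 0.2]
opening: 0.0856
```

```bash
python3 - <<'E'
from h import *
D={}
for n in("top","scene"):
    p,d=optics.camera(n); cv2.imwrite(f'pics/r_{n}.png',p); D[n]=cloud(n,d)
np.save('pics/Ctop2.npy',D['top'])
for n,u0,v0,w,h,k,fn in(("top",160,180,80,60,10,"pics/ra.png"),("scene",265,125,80,65,10,"pics/rb.png")):
    p=cv2.imread(f'pics/r_{n}.png'); p=cv2.resize(p[v0:v0+h,u0:u0+w],None,fx=k,fy=k,interpolation=cv2.INTER_CUBIC)
    P,E=box((-.07,-.029,0),(.07,.029,.027)); draw(p,n,P@S_R.T+SEAT,(255,0,255),E,k,u0,v0); cv2.imwrite(fn,p)
zoom('top',340,160,110,80,7,'pics/jar.png',cv2.imread('pics/r_top.png'))
zoom('scene',120,280,110,90,7,'pics/jar2.png',cv2.imread('pics/r_scene.png'))
E
cat >> h.py <<'E'
def ray(n,u,v,z):
    f,cx,cy,M,t=cal(n)
    o=-M.T@t; dr=M.T@np.array([(u-cx)/f,(v-cy)/f,1.])
    return o+dr*(z-o[2])/dr[2]
E
python3 - <<'E'
from h import *
g=lambda u,v,z:ray("top",340+u/7,160+v/7,z).round(3)
g2=lambda u,v,z:ray("scene",120+u/7,280+v/7,z).round(3)
print("base",g(455,345,0),g(382,345,0)); print("brush heads top",g(520,280,.17),g(605,245,.17),g(605,340,.17)); print("scene",g2(330,340,.17),g2(205,370,.17),g2(275,455,.17), 'base',g2(350,490,.0))
print("knee",g(264,213,.127),g2(608,214,.127), CH+RC@[.034,-.156,.127])
# feasibility of knee press pose
s=observe(); 
def kneepose(press,off=0,dy=-.002,phi=0):
    d=RC@np.array([.7071,0,-.7071]); tip=CH+RC@np.array([.034,-.156+dy,.127])-d*(.009-press)
    y=RC@np.array([0,1,0]); T=np.c_[d,y,np.cross(d,y)]@R.from_euler('x',phi,degrees=True).as_matrix()
    return T,tip-.097*d
for phi in(0,30,90):
  for pr in(-.08,0,.025):
    T,p=kneepose(pr,phi=phi); r=ik(T,p,[-.6,.3,1.8,0,.8,-2.0]); print(phi,pr,p.round(3),r[0].round(2),round(r[1],4))
E
```

```text
base [ 0.552 -0.387  0.   ] [ 0.551 -0.351  0.   ]
brush heads top [ 0.554 -0.36   0.17 ] [ 0.57  -0.397  0.17 ] [ 0.529 -0.395  0.17 ]
scene [ 0.56  -0.362  0.17 ] [ 0.535 -0.397  0.17 ] [ 0.574 -0.401  0.17 ] base [ 0.551 -0.385  0.   ]
knee [ 0.59  -0.262  0.127] [ 0.591 -0.262  0.127] [ 0.59306052 -0.2612683   0.127     ]
0 -0.08 [ 0.462 -0.26   0.259] [-0.81  0.04  2.02  0.65  0.65 -2.7 ] 0.143
0 0 [ 0.518 -0.261  0.202] [-0.71  0.18  2.01  0.69  0.5  -2.7 ] 0.1632
0 0.025 [ 0.536 -0.262  0.184] [-0.68  0.23  2.    0.7   0.47 -2.7 ] 0.1701
30 -0.08 [ 0.462 -0.26   0.259] [-0.97  0.08  2.11  1.02  0.72 -2.7 ] 0.0131
30 0 [ 0.518 -0.261  0.202] [-0.83  0.21  2.08  1.09  0.58 -2.7 ] 0.0456
30 0.025 [ 0.536 -0.262  0.184] [-0.8   0.25  2.06  1.11  0.54 -2.7 ] 0.0563
90 -0.08 [ 0.462 -0.26   0.259] [-0.98  0.08  2.13  1.06  0.73 -1.71] 0.0
90 0 [ 0.518 -0.261  0.202] [-0.86  0.23  2.13  1.27  0.58 -1.88] 0.0
90 0.025 [ 0.536 -0.262  0.184] [-0.83  0.28  2.12  1.35  0.55 -1.94] 0.0
```

```bash
cat >> h.py <<'E'
KN=CH+RC@np.array([.033,-.156,.127])
def kneepose(press,dy=-.002,lean=20):
    d=RC@np.array([.7071,0,-.7071]); tip=KN+RC@[0,dy,0]-d*(.009-press)
    l=np.radians(lean); yy=RC@np.array([0,1.,0])
    x=d*np.cos(l)-yy*np.sin(l); y=-(yy*np.cos(l)+d*np.sin(l)); T=np.c_[x,y,np.cross(x,y)]
    return T,tip-.097*x
E
python3 - <<'E'
from h import *
q0=[-.5,.3,1.8,-.3,.8,.4]
for lean in(0,20,30):
  for pr in(-.06,0,.025):
    T,p=kneepose(pr,lean=lean); r=ik(T,p,q0); print(lean,pr,p.round(3),r[0].round(2),round(r[1],4))
s=observe();print(s['joint_positions'].round(2),s['tool_pos'])
T,p=kneepose(-.06); 
a=plan(T,p+[0,0,.03],grip=-1,ms=36,mt=6.6)
print(a[1])
E
```

```text
0 -0.06 [ 0.475 -0.26   0.244] [-0.95  0.12  2.13  1.1   0.69 -0.18] 0.0
0 0 [ 0.517 -0.261  0.202] [-0.86  0.23  2.13  1.27  0.58 -0.31] 0.0
0 0.025 [ 0.535 -0.262  0.184] [-0.83  0.27  2.13  1.35  0.55 -0.37] 0.0
20 -0.06 [ 0.48  -0.227  0.24 ] [-0.64  0.06  2.26  1.74  0.11 -0.6 ] 0.0052
20 0 [ 0.522 -0.228  0.198] [-0.56  0.19  2.25  2.86  0.15 -1.66] 0.0
20 0.025 [ 0.54  -0.229  0.18 ] [-0.53  0.25  2.24  3.02  0.2  -1.8 ] 0.0
30 -0.06 [ 0.485 -0.212  0.235] [-0.46  0.05  2.21 -1.18  0.18  2.45] 0.0693
30 0 [ 0.527 -0.213  0.193] [-0.42  0.17  2.14 -1.18  0.2   2.49] 0.1172
30 0.025 [ 0.545 -0.214  0.175] [-0.4   0.22  2.11 -1.18  0.21  2.51] 0.1359
[ 0.72  0.72  1.04 -0.42  1.92  0.89] [0.53291066 0.41148826 0.24342006]
n=18 ang=112.0 dist=642 clock=21.13
[{"ax": 5.4, "ay": 2.9, "az": 1.0, "dx": 21.1, "dy": 4.2, "dz": 28.4, "grip": -1}, {"ax": 5.4, "ay": 3.0, "az": 0.9, "dx": 19.7, "dy": 6.6, "dz": 29.0, "grip": -1}, {"ax": 5.4, "ay": 2.9, "az": 1.0, "dx": 18.3, "dy": 9.0, "dz": 29.2, "grip": -1}, {"ax": 5.4, "ay": 2.9, "az": 1.0, "dx": 17.0, "dy": 11.5, "dz": 29.2, "grip": -1}
[... 494 characters left out ...]
: -1}]
[{"ax": 5.4, "ay": 3.0, "az": 0.9, "dx": 10.0, "dy": 27.1, "dz": 20.9, "grip": -1}, {"ax": 5.4, "ay": 2.9, "az": 1.0, "dx": 9.5, "dy": 28.9, "dz": 18.7, "grip": -1}, {"ax": 5.4, "ay": 2.9, "az": 1.0, "dx": 9.0, "dy": 30.3, "dz": 16.4, "grip": -1}, {"ax": 5.4, "ay": 3.0, "az": 1.0, "dx": 8.8, "dy": 31.6, "dz": 14.0, "grip": -1}, {"ax": 5.4, "ay": 2.9, "az": 0.9, "dx": 8.7, "dy": 32.6, "dz": 11.3, "grip": -1}]
[{"ax": 5.4, "ay": 2.9, "az": 1.0, "dx": 8.8, "dy": 33.5, "dz": 8.7, "grip": -1}, {"ax": 5.4, "ay": 3.0, "az": 1.0, "dx": 8.9, "dy": 34.0, "dz": 6.0, "grip": -1}, {"ax": 5.4, "ay": 2.9, "az": 0.9, "dx": 9.3, "dy": 34.2, "dz": 3.2, "grip": -1}]
[ 0.47957547 -0.22733332  0.27022908]
```

```bash
cat >> h.py <<'E'
def toolT(pitch,lean):
    """tool pointing down, tip tilted forward (+chest x) by pitch, body leaning to +y by lean; tool y ~ -chest y"""
    a,l=np.radians(pitch),np.radians(lean)
    f=np.array([np.cos(a),0,np.sin(a)]); d=np.array([np.sin(a),0,-np.cos(a)]); yy=np.array([0,1.,0])
    x=d*np.cos(l)-yy*np.sin(l); y=-(yy*np.cos(l)+d*np.sin(l)); return RC@np.c_[x,y,np.cross(x,y)], RC@f
def knee2(press,back=0,pitch=15,lean=8,dy=-.002):
    T,f=toolT(pitch,lean); dd=RC@np.array([.7071,0,-.7071])
    edge=KN+RC@[0,dy,0]+dd*(press-.009-back)
    tip=edge-f*.008
    return T,tip-.097*T[:,0]
def bodybox(T,p): 
    P=np.array([[x,y,z] for x in(0,) for y in(-.0885,.0885) for z in(-.0375,.0375)]); return p+P@T.T
E
python3 - <<'E'
from h import *
q0=[-.5,.3,1.8,0,1.0,1.2]
for pr,bk in((0,.06),(0,0),(.025,0)):
    T,p=knee2(pr,bk); r=ik(T,p,q0); print(pr,bk,p.round(3),r[0].round(2),round(r[1],4)); print(bodybox(T,p).round(3).tolist())
T,p=knee2(0,.06)
T,f=toolT(0,0)
for tip in([.70,-.1,.22],[.62,-.1,.22],[.50,-.1,.10]): r=ik(T,np.array(tip)-.097*T[:,0],q0); print(tip,r[0].round(2),round(r[1],4))
T,p=knee2(0,.06); a=plan(T,p+[0,0,.03],grip=-1,ms=36,mt=6.6); print(a[1])
E
```

```text
0 0.06 [ 0.511 -0.248  0.267] [-0.58  0.17  1.77  0.02  0.9   1.02] 0.0
[[0.552, -0.161, 0.264], [0.48, -0.159, 0.245], [0.542, -0.336, 0.288], [0.469, -0.334, 0.269]]
0 0 [ 0.553 -0.249  0.224] [-0.54  0.27  1.76  0.01  0.82  1.07] 0.0
[[0.595, -0.162, 0.222], [0.522, -0.16, 0.202], [0.584, -0.337, 0.246], [0.512, -0.335, 0.226]]
0.025 0 [ 0.571 -0.249  0.206] [-0.52  0.31  1.75  0.    0.79  1.09] 0.0
[[0.613, -0.163, 0.204], [0.54, -0.161, 0.185], [0.602, -0.338, 0.228], [0.53, -0.336, 0.209]]
[0.7, -0.1, 0.22] [-0.24  0.47  1.16  0.    1.51  1.35] 0.0
[0.62, -0.1, 0.22] [-0.27  0.35  1.36  0.    1.43  1.32] 0.0
[0.5, -0.1, 0.1] [-0.33  0.26  1.81 -0.    1.07  1.26] 0.0
n=19 ang=92.2 dist=662 clock=21.13
[{"ax": 4.4, "ay": 2.0, "az": -0.6, "dx": 19.4, "dy": 5.8, "dz": 28.4, "grip": -1}, {"ax": 4.3, "ay": 2.0, "az": -0.6, "dx": 18.3, "dy": 8.3, "dz": 28.4, "grip": -1}, {"ax": 4.4, "ay": 2.1, "az": -0.6, "dx": 17.2, "dy": 10.5, "dz": 28.4, "grip": -1}, {"ax": 4.4, "ay": 2.0, "az": -0.6, "dx": 16.0, "dy": 12.9, "dz": 28.1, "grip": -1}, {"ax": 4.4, "ay": 2.0, "az": -0.6, "dx": 14.9, "d
[... 537 characters left out ...]
, {"ax": 4.4, "ay": 2.0, "az": -0.6, "dx": 7.5, "dy": 28.7, "dz": 18.4, "grip": -1}, {"ax": 4.3, "ay": 2.0, "az": -0.6, "dx": 6.5, "dy": 30.0, "dz": 16.3, "grip": -1}, {"ax": 4.4, "ay": 2.1, "az": -0.6, "dx": 5.7, "dy": 31.3, "dz": 14.2, "grip": -1}, {"ax": 4.4, "ay": 2.0, "az": -0.6, "dx": 4.9, "dy": 32.4, "dz": 12.0, "grip": -1}]
[{"ax": 4.4, "ay": 2.0, "az": -0.6, "dx": 4.1, "dy": 33.2, "dz": 9.6, "grip": -1}, {"ax": 4.3, "ay": 2.0, "az": -0.6, "dx": 3.5, "dy": 33.9, "dz": 7.2, "grip": -1}, {"ax": 4.4, "ay": 2.1, "az": -0.6, "dx": 2.9, "dy": 34.4, "dz": 4.7, "grip": -1}, {"ax": 4.4, "ay": 2.0, "az": -0.6, "dx": 2.5, "dy": 34.7, "dz": 2.2, "grip": -1}]
[ 0.51096397 -0.24784557  0.29649637]
```

```bash
python3 - <<'E'
from h import *
q0=[-.5,.3,1.8,0,1.0,1.2]
K=dict(pitch=25,lean=11)
for pr,bk in((0,.06),(0,0),(.022,0)):
    T,p=knee2(pr,bk,**K); r=ik(T,p,q0); print(pr,bk,p.round(3),r[0].round(2),round(r[1],4)); print(bodybox(T,p).round(3).tolist())
T,p=knee2(0,.05,**K); a=plan(T,p+[-.01,0,.03],grip=-1,ms=36,mt=6.6); print(a[1])
E
```

```text
0 0.06 [ 0.496 -0.242  0.259] [-0.62  0.1   1.94  0.13  0.64  0.93] 0.0
[[0.539, -0.157, 0.259], [0.471, -0.155, 0.228], [0.521, -0.33, 0.29], [0.453, -0.328, 0.258]]
0 0 [ 0.539 -0.243  0.216] [-0.57  0.21  1.93  0.1   0.54  1.  ] 0.0
[[0.582, -0.158, 0.217], [0.514, -0.156, 0.185], [0.563, -0.331, 0.247], [0.495, -0.329, 0.216]]
0.022 0 [ 0.554 -0.244  0.201] [-0.55  0.24  1.92  0.09  0.5   1.02] 0.0
[[0.597, -0.158, 0.201], [0.529, -0.156, 0.17], [0.579, -0.331, 0.232], [0.511, -0.33, 0.2]]
n=19 ang=97.8 dist=656 clock=21.13
[{"ax": 4.6, "ay": 2.3, "az": -0.1, "dx": 19.9, "dy": 4.9, "dz": 27.8, "grip": -1}, {"ax": 4.6, "ay": 2.3, "az": -0.2, "dx": 18.8, "dy": 7.1, "dz": 28.1, "grip": -1}, {"ax": 4.6, "ay": 2.4, "az": -0.1, "dx": 17.6, "dy": 9.5, "dz": 28.2, "grip": -1}, {"ax": 4.6, "ay": 2.3, "az": -0.1, "dx": 16.4, "dy": 11.8, "dz": 28.0, "grip": -1}, {"ax": 4.6, "ay": 2.3, "az": -0.1, "dx": 15.3, "dy": 14.0, "dz": 27.7, "grip": -1}]
[{"ax": 4.5, "ay": 2.3, "az": -0.2, "dx": 14.2, "dy": 16.2, "dz": 27.0, "grip": -1}, {"ax": 4.6, "ay": 2.3, "az": -0.1, "dx": 13.0, "dy": 18.4, "dz"
[... 355 characters left out ...]
 {"ax": 4.6, "ay": 2.3, "az": -0.2, "dx": 8.1, "dy": 27.7, "dz": 18.9, "grip": -1}, {"ax": 4.6, "ay": 2.4, "az": -0.1, "dx": 7.3, "dy": 29.2, "dz": 17.0, "grip": -1}, {"ax": 4.6, "ay": 2.3, "az": -0.1, "dx": 6.6, "dy": 30.4, "dz": 14.9, "grip": -1}, {"ax": 4.6, "ay": 2.3, "az": -0.1, "dx": 6.0, "dy": 31.6, "dz": 12.6, "grip": -1}]
[{"ax": 4.5, "ay": 2.3, "az": -0.2, "dx": 5.5, "dy": 32.6, "dz": 10.3, "grip": -1}, {"ax": 4.6, "ay": 2.4, "az": -0.1, "dx": 5.0, "dy": 33.2, "dz": 7.9, "grip": -1}, {"ax": 4.6, "ay": 2.3, "az": -0.1, "dx": 4.6, "dy": 33.8, "dz": 5.5, "grip": -1}, {"ax": 4.6, "ay": 2.3, "az": -0.2, "dx": 4.4, "dy": 34.2, "dz": 2.8, "grip": -1}]
[ 0.49330095 -0.24262971  0.28167855]
```

Request:
{"op": "apply_moves", "data": {
  "rows": [
    {"ax": 4.6, "ay": 2.3, "az": -0.1, "dx": 8, "dy": 4.9, "dz": 27.8, "grip": -1},
    {"ax": 4.6, "ay": 2.3, "az": -0.2, "dx": 8, "dy": 7.1, "dz": 28.1, "grip": -1},
    {"ax": 4.6, "ay": 2.4, "az": -0.1, "dx": 17.6, "dy": 9.5, "dz": 28.2, "grip": -1},
    {"ax": 4.6, "ay": 2.3, "az": -0.1, "dx": 16.4, "dy": 11.8, "dz": 28.0, "grip": -1},
    {"ax": 4.6, "ay": 2.3, "az": -0.1, "dx": 15.3, "dy": 14.0, "dz": 27.7, "grip": -1}
  ]
}}

```text
clock: 21.55
tool_pos: [0.523, 0.2478, 0.2676]
tcp_rot: [-0.508, -0.181, 0.706, -0.46]
ft_force: [0.6, -0.9, 0.1]
opening: 0.0446
```

Request:
{"op": "apply_moves", "data": {
  "rows": [
    {"ax": 4.5, "ay": 2.3, "az": -0.2, "dx": 14.2, "dy": 16.2, "dz": 27.0, "grip": -1},
    {"ax": 4.6, "ay": 2.3, "az": -0.1, "dx": 13.0, "dy": 18.4, "dz": 26.1, "grip": -1},
    {"ax": 4.6, "ay": 2.4, "az": -0.1, "dx": 11.9, "dy": 20.5, "dz": 25.2, "grip": -1},
    {"ax": 4.6, "ay": 2.3, "az": -0.2, "dx": 10.9, "dy": 22.4, "dz": 23.9, "grip": -1},
    {"ax": 4.6, "ay": 2.3, "az": -0.1, "dx": 9.9, "dy": 24.4, "dz": 22.4, "grip": -1}
  ]
}}

```text
clock: 21.97
tool_pos: [0.5119, 0.0756, 0.279]
tcp_rot: [-0.656, -0.085, 0.676, -0.325]
ft_force: [0.1, -0.4, 1.1]
opening: 0.0113
```

Request:
{"op": "apply_moves", "data": {
  "rows": [
    {"ax": 4.6, "ay": 2.3, "az": -0.1, "dx": 9.0, "dy": 26.1, "dz": 20.8, "grip": -1},
    {"ax": 4.6, "ay": 2.3, "az": -0.2, "dx": 8.1, "dy": 27.7, "dz": 18.9, "grip": -1},
    {"ax": 4.6, "ay": 2.4, "az": -0.1, "dx": 7.3, "dy": 29.2, "dz": 17.0, "grip": -1},
    {"ax": 4.6, "ay": 2.3, "az": -0.1, "dx": 6.6, "dy": 30.4, "dz": 14.9, "grip": -1},
    {"ax": 0, "ay": 0, "az": 0, "dx": 0, "dy": 0, "dz": 0, "grip": -1}
  ]
}}

```text
clock: 22.38
tool_pos: [0.5018, -0.0657, 0.2886]
tcp_rot: [0.751, 0.002, -0.628, 0.204]
ft_force: [-0.8, -0.1, 0.4]
opening: 0.0002
```

```bash
python3 - <<'E'
from h import *
K=dict(pitch=25,lean=11)
s=observe();print(s['joint_positions'].round(2),s['joint_vel'].round(2),s['tool_pos'],s['opening'])
T,p=knee2(0,.05,**K); plan(T,p+[-.01,0,.03],grip=-1,ms=36,mt=6.6)
E
```

```text
[-0.14  0.09  1.82 -0.27  0.99  1.26] [ 0.09  0.03 -0.03  0.05  0.05  0.02] [ 0.50180133 -0.06570807  0.28858525] 0.00015397321436034096
n=5 ang=25.7 dist=177 clock=22.38
[{"ax": 4.5, "ay": 2.4, "az": -0.3, "dx": 9.9, "dy": 31.6, "dz": 12.7, "grip": -1}, {"ax": 4.5, "ay": 2.5, "az": -0.2, "dx": 9.3, "dy": 32.5, "dz": 10.6, "grip": -1}, {"ax": 4.5, "ay": 2.4, "az": -0.3, "dx": 8.7, "dy": 33.3, "dz": 8.4, "grip": -1}, {"ax": 4.6, "ay": 2.5, "az": -0.2, "dx": 8.2, "dy": 34.0, "dz": 6.1, "grip": -1}, {"ax": 4.5, "ay": 2.4, "az": -0.3, "dx": 8.0, "dy": 34.3, "dz": 3.8, "grip": -1}]
```

Request:
{"op": "apply_moves", "data": {
  "rows": [
    {"ax": 4.5, "ay": 2.4, "az": -0.3, "dx": 9.9, "dy": 31.6, "dz": 12.7, "grip": -1},
    {"ax": 4.5, "ay": 2.5, "az": -0.2, "dx": 9.3, "dy": 32.5, "dz": 10.6, "grip": -1},
    {"ax": 4.5, "ay": 2.4, "az": -0.3, "dx": 8.7, "dy": 33.3, "dz": 8.4, "grip": -1},
    {"ax": 4.6, "ay": 2.5, "az": -0.2, "dx": 8.2, "dy": 34.0, "dz": 6.1, "grip": -1},
    {"ax": 4.5, "ay": 2.4, "az": -0.3, "dx": 8.0, "dy": 34.3, "dz": 3.8, "grip": -1}
  ]
}}

```text
clock: 22.8
tool_pos: [0.4967, -0.2377, 0.2806]
tcp_rot: [0.839, -0.087, -0.535, 0.045]
ft_force: [0.1, 1.5, 0.1]
opening: 0.0006
```

Request:
{"op": "apply_moves", "data": {
  "rows": [
    {"ax": 0, "ay": 0, "az": 0, "dx": 0, "dy": 0, "dz": 0, "grip": -1},
    {"ax": 0, "ay": 0, "az": 0, "dx": 0, "dy": 0, "dz": 0, "grip": -1}
  ]
}}

```text
clock: 22.97
tool_pos: [0.4961, -0.2384, 0.2798]
tcp_rot: [0.838, -0.088, -0.537, 0.045]
ft_force: [0.2, -0.3, -0.3]
opening: 0.0003
```

```bash
cat > kl.py <<'E'
from h import *
import sys
K=dict(pitch=25,lean=11)
nm,pr,bk=sys.argv[1],float(sys.argv[2]),float(sys.argv[3])
for n,u0,v0,w,h,k in(("top",320,150,110,80,7),("scene",140,250,110,85,7)):
    p,d=optics.camera(n); q=cv2.resize(p[v0:v0+h,u0:u0+w],None,fx=k,fy=k,interpolation=cv2.INTER_CUBIC)
    s=observe(); T=R.from_quat(s['tcp_rot']).as_matrix()
    pts=[KN, s['tool_pos']+T@[.097,0,0]]
    for X,c in zip(pts,((255,0,0),(0,255,255))):
        a=(proj(n,X)[0]-[u0,v0]+.5)*k; cv2.circle(q,(int(a[0]),int(a[1])),3,c,-1)
    cv2.imwrite(f"pics/{nm}_{n}.png",q)
s=observe();print(s['clock'],s['joint_vel'].round(2),s['tool_pos'],s['ft_force'].round(1))
T,p=knee2(pr,bk,**K); plan(T,p,grip=-1,ms=10)
E
python3 kl.py kn1 0 .012
```

```text
23.0667 [ 0.03 -0.01 -0.    0.   -0.   -0.  ] [ 0.4971268  -0.23594483  0.2802175 ] [-0.2  0.5  0.5]
n=7 ang=0.6 dist=65 clock=23.07
[{"ax": 0.1, "ay": 0.0, "az": 0.1, "dx": 9.2, "dy": -0.8, "dz": -1.0, "grip": -1}, {"ax": 0.0, "ay": 0.0, "az": 0.0, "dx": 9.2, "dy": -0.7, "dz": -0.9, "grip": -1}, {"ax": 0.1, "ay": 0.0, "az": 0.1, "dx": 9.2, "dy": -0.8, "dz": -1.0, "grip": -1}, {"ax": 0.0, "ay": 0.1, "az": 0.1, "dx": 9.2, "dy": -0.8, "dz": -1.0, "grip": -1}, {"ax": 0.1, "ay": 0.0, "az": 0.0, "dx": 9.2, "dy": -0.8, "dz": -0.9, "grip": -1}]
[{"ax": 0.1, "ay": 0.0, "az": 0.1, "dx": 9.2, "dy": -0.8, "dz": -1.0, "grip": -1}, {"ax": 0.0, "ay": 0.0, "az": 0.0, "dx": 9.2, "dy": -0.9, "dz": -0.9, "grip": -1}]
```

Request:
{"op": "apply_moves", "data": {
  "rows": [
    {"ax": 0.1, "ay": 0.0, "az": 0.1, "dx": 14, "dy": -0.8, "dz": -1.5, "grip": -1},
    {"ax": 0.1, "ay": 0.0, "az": 0.1, "dx": 18, "dy": -1.6, "dz": -1.9, "grip": -1},
    {"ax": 0.1, "ay": 0.1, "az": 0.1, "dx": 18, "dy": -1.6, "dz": -2, "grip": -1},
    {"ax": 0.1, "ay": 0.0, "az": 0.0, "dx": 14, "dy": -1.6, "dz": -1.5, "grip": -1},
    {"ax": 0, "ay": 0, "az": 0, "dx": 0, "dy": 0, "dz": 0, "grip": -1}
  ]
}}

```text
clock: 23.48
tool_pos: [0.5312, -0.241, 0.2231]
tcp_rot: [0.838, -0.087, -0.537, 0.045]
ft_force: [-0.3, 1.0, -0.4]
opening: 0.0005
```

```bash
python3 kl.py kn2 0 0
```

```text
23.5833 [-0.02 -0.02 -0.02  0.   -0.   -0.  ] [ 0.53116581 -0.24203589  0.22552892] [0.6 0.3 0.8]
n=2 ang=0.3 dist=12 clock=23.58
[{"ax": 0.1, "ay": 0.0, "az": 0.1, "dx": 5.8, "dy": -0.5, "dz": -1.4, "grip": -1}, {"ax": 0.1, "ay": -0.1, "az": 0.1, "dx": 5.8, "dy": -0.5, "dz": -1.5, "grip": -1}]
```

Request:
{"op": "apply_moves", "data": {
  "rows": [
    {"ax": 0.1, "ay": 0, "az": 0.1, "dx": 5.5, "dy": -0.6, "dz": -1.5, "grip": -1},
    {"ax": 0.1, "ay": 0, "az": 0.1, "dx": 5.5, "dy": -0.6, "dz": -1.5, "grip": -1},
    {"ax": 0, "ay": 0, "az": 0, "dx": 3.7, "dy": -0.7, "dz": -1.4, "grip": -1},
    {"ax": 0, "ay": 0, "az": 0, "dx": 3.7, "dy": -0.7, "dz": -1.4, "grip": -1},
    {"ax": 0, "ay": 0, "az": 0, "dx": 3.7, "dy": -0.7, "dz": -1.4, "grip": -1}
  ]
}}

```text
clock: 24.0
tool_pos: [0.5463, -0.2454, 0.2083]
tcp_rot: [0.839, -0.093, -0.535, 0.044]
ft_force: [-3.9, 0.6, 1.5]
opening: 0.0005
```

```bash
python3 kl.py kn3 0.024 0
```

```text
24.1 [-0.   -0.01 -0.01  0.01 -0.01 -0.  ] [ 0.54660615 -0.245566    0.20814106] [-0.9 -0.4  0.3]
n=2 ang=0.2 dist=13 clock=24.10
[{"ax": -0.1, "ay": 0.0, "az": -0.1, "dx": 5.6, "dy": -2.1, "dz": -2.2, "grip": -1}, {"ax": -0.1, "ay": -0.1, "az": 0.0, "dx": 5.6, "dy": -2.1, "dz": -2.1, "grip": -1}]
```

Request:
{"op": "apply_moves", "data": {
  "rows": [
    {"ax": 0, "ay": 0, "az": 0, "dx": 3.7, "dy": -0.9, "dz": -1.4, "grip": -1},
    {"ax": 0, "ay": 0, "az": 0, "dx": 3.7, "dy": -0.9, "dz": -1.4, "grip": -1},
    {"ax": 0, "ay": 0, "az": 0, "dx": 3, "dy": -0.7, "dz": -1.2, "grip": -1},
    {"ax": 0, "ay": 0, "az": 0, "dx": 0, "dy": 0, "dz": 0, "grip": -1}
  ]
}}

```text
clock: 24.43
tool_pos: [0.5533, -0.2454, 0.1993]
tcp_rot: [0.838, -0.092, -0.536, 0.044]
ft_force: [-6.6, -1.8, 1.1]
opening: 0.0004
```

```bash
python3 kl.py kn4 0.024 0; python3 - <<'E'
from h import *
p,d=optics.camera('top'); C=cloud('top',d)
# lid top edge points: brightest edge row near; sample column 330..360
for u in (300,330,360):
    col=C[150:185,u]; i=np.argmax(col[:,2]*(col[:,2]<.4)); print(u,150+i,col[i].round(4), (RC.T@(col[i]-CH)).round(4))
E
```

```text
24.5333 [ 0. -0. -0.  0. -0. -0.] [ 0.55335363 -0.24538437  0.19945096] [-5.7 -1.8  0.6]
n=1 ang=0.2 dist=3 clock=24.53
[{"ax": -0.2, "ay": 0.1, "az": -0.1, "dx": 0.7, "dy": -1.8, "dz": -1.9, "grip": -1}]
300 172 [ 0.6082 -0.01    0.2762] [0.0431 0.0956 0.2762]
330 174 [ 0.6037 -0.0925  0.2772] [0.0406 0.013  0.2772]
360 172 [ 0.6108 -0.1754  0.2766] [ 0.0497 -0.0698  0.2766]
```

Request:
{"op": "apply_moves", "data": {
  "rows": [
    {"ax": 0, "ay": 0, "az": 0, "dx": -3, "dy": 0.5, "dz": 6, "grip": -1},
    {"ax": 0, "ay": 0, "az": 0, "dx": -6, "dy": 1, "dz": 14, "grip": -1},
    {"ax": 0, "ay": 0, "az": 0, "dx": -20, "dy": 2, "dz": 20, "grip": -1},
    {"ax": 0, "ay": 0, "az": 0, "dx": -30, "dy": 2, "dz": 20, "grip": -1},
    {"ax": 0, "ay": 0, "az": 0, "dx": -36, "dy": 0, "dz": 10, "grip": -1}
  ]
}}

```text
clock: 25.0
tool_pos: [0.4495, -0.2288, 0.2543]
tcp_rot: [0.838, -0.092, -0.536, 0.043]
ft_force: [-0.2, -0.9, 0.7]
opening: 0.0002
```

```bash
python3 - <<'E'
from h import *
P={}
for n in("top","scene"):
    p,d=optics.camera(n); P[n]=cloud(n,d); cv2.imwrite(f'pics/l_{n}.png',p)
zoom('top',265,140,180,110,4.4,'pics/la.png',cv2.imread('pics/l_top.png'))
zoom('scene',150,190,150,140,4.6,'pics/lb.png',cv2.imread('pics/l_scene.png'))
C=P['top']
for u in (290,310,330,350,370):
    col=C[150:190,u]; i=np.argmax(col[:,2]*(col[:,2]<.4)); print(u,150+i,(RC.T@(col[i]-CH)).round(4))
s=observe();print(s['tool_pos'],s['ft_force'].round(1),s['joint_positions'].round(2))
# lid outer face plane from the scene cloud
Q=((P['scene']-CH)@RC).reshape(-1,3); m=(Q[:,0]>.02)&(Q[:,0]<.13)&(abs(Q[:,1]+0.02)<.08)&(Q[:,2]>.13)&(Q[:,2]<.25)
Q=Q[m]; c=np.polyfit(Q[:,2],Q[:,0],1); print(len(Q),'x = %.4f + %.3f z'%(c[1],c[0]),'angle from level',90-np.degrees(np.arctan(-c[0])))
E
```

```text
290 169 [0.0496 0.1235 0.2799]
310 170 [0.0488 0.0686 0.2804]
330 175 [0.0379 0.0129 0.2767]
350 175 [ 0.0399 -0.0421  0.2774]
370 172 [ 0.0512 -0.0977  0.2751]
[ 0.45084728 -0.22986366  0.26046942] [ 0.8 -0.3  0.6] [-0.66  0.03  2.02  0.16  0.62  0.87]
1593 x = 0.1318 + -0.296 z angle from level 73.52925495384915
```

```bash
cat >> h.py <<'E'
def lidtip(th,rho=.15,off=.0095,y=0.,extra=0.):
    t=np.radians(th); c=np.array([.095,y,.09])+rho*np.array([-np.cos(t),0,np.sin(t)])+(off+extra)*np.array([np.sin(t),0,np.cos(t)])
    T,_=toolT(0,0); tip=CH+RC@(c+[.008,0,0]); return T,tip-.097*T[:,0]
E
python3 - <<'E'
from h import *
T,_=toolT(0,0); s=observe()
def at(x,y,z): return T,CH+RC@np.array([x,y,z])-.097*T[:,0]
q=s['joint_positions']
for a in((-.05,-.06,.33),(.15,0,.33),(.15,0,.235)): r=ik(*at(*a),q);q=r[0];print(at(*a)[1].round(3),q.round(2),round(r[1],4))
for th in(73.5,40,0): r=ik(*lidtip(th),q); print(th,lidtip(th)[1].round(3),r[0].round(2),round(r[1],4))
a=plan(*at(-.05,-.06,.34),grip=-1); b=plan(*at(.15,0,.34),start=a,grip=-1); c=plan(*at(.15,0,.24),start=b,grip=-1)
E
```

```text
[ 0.511 -0.163  0.427] [-0.44  0.17  1.34  0.    1.63  1.16] 0.0
[ 0.713 -0.108  0.427] [-0.25  0.48  0.88  0.    1.77  1.35] 0.0
[ 0.713 -0.108  0.332] [-0.25  0.49  1.09 -0.    1.56  1.35] 0.0
73.5 [ 0.632 -0.106  0.334] [-0.27  0.36  1.3  -0.    1.48  1.32] 0.0
40 [ 0.557 -0.104  0.291] [-0.31  0.27  1.54 -0.    1.33  1.29] 0.0
0 [ 0.516 -0.103  0.196] [-0.33  0.29  1.77 -0.    1.08  1.26] 0.0
n=6 ang=27.9 dist=198 clock=25.10
[{"ax": -0.4, "ay": -4.2, "az": -1.9, "dx": -24.1, "dy": -6.8, "dz": -21.5, "grip": -1}, {"ax": -0.5, "ay": -4.3, "az": -1.8, "dx": -25.4, "dy": -7.4, "dz": -19.8, "grip": -1}, {"ax": -0.4, "ay": -4.2, "az": -1.9, "dx": -26.6, "dy": -8.1, "dz": -17.8, "grip": -1}, {"ax": -0.5, "ay": -4.3, "az": -1.8, "dx": -27.5, "dy": -8.8, "dz": -16.0, "grip": -1}, {"ax": -0.4, "ay": -4.2, "az": -1.9, "dx": -28.4, "dy": -9.7, "dz": -13.9, "grip": -1}]
[{"ax": -0.5, "ay": -4.2, "az": -1.9, "dx": -29.0, "dy": -10.4, "dz": -11.9, "grip": -1}]
n=6 ang=0.1 dist=209 clock=25.10
[{"ax": 0.0, "ay": 0.0, "az": 0.0, "dx": 0.0, "dy": -10.0, "dz": -33.3, "grip": -1}, {"ax": 0.0, "ay": 0.0, "az": 0.0, "dx": 0.1, "dy": -10.0, "dz": -33.4, "grip": -1}, {"ax": 0.0, "ay": 0.0, "az": 0.0, "dx": 0.0, "dy": -10.0, "dz": -33.3, "grip": -1}, {"ax": 0.0, "ay": 0.0, "az": 0.0, "dx": 0.1, "dy": -10.0, "dz": -33.3, "grip": -1}, {"ax": 0.0, "ay": 0.0, "az": 0.0, "dx": 0.0, "dy": -10.0, "dz": -33.4, "grip": -1}]
[{"ax": 0.0, "ay": 0.0, "az": 0.0, "dx": 0.1, "dy": -10.0, "dz": -33.3, "grip": -1}]
n=3 ang=0.1 dist=100 clock=25.10
[{"ax": 0.0, "ay": 0.0, "az": 0.0, "dx": 33.3, "dy": 0.0, "dz": 0.0, "grip": -1}, {"ax": 0.0, "ay": 0.0, "az": 0.0, "dx": 33.3, "dy": 0.0, "dz": 0.1, "grip": -1}, {"ax": 0.0, "ay": 0.0, "az": 0.0, "dx": 33.4, "dy": 0.0, "dz": 0.0, "grip": -1}]
```

Request:
{"op": "apply_moves", "data": {
  "rows": [
    {"ax": -0.4, "ay": -4.2, "az": -1.9, "dx": -24.1, "dy": -6.8, "dz": -21.5, "grip": -1},
    {"ax": -0.5, "ay": -4.3, "az": -1.8, "dx": -25.4, "dy": -7.4, "dz": -19.8, "grip": -1},
    {"ax": -0.4, "ay": -4.2, "az": -1.9, "dx": -26.6, "dy": -8.1, "dz": -17.8, "grip": -1},
    {"ax": -0.5, "ay": -4.3, "az": -1.8, "dx": -27.5, "dy": -8.8, "dz": -16.0, "grip": -1},
    {"ax": -0.4, "ay": -4.2, "az": -1.9, "dx": -28.4, "dy": -9.7, "dz": -13.9, "grip": -1}
  ]
}}

```text
clock: 25.52
tool_pos: [0.5045, -0.1742, 0.4051]
tcp_rot: [0.73, -0.021, -0.683, -0.001]
ft_force: [0.7, -1.1, -0.3]
opening: 0.0006
```

Request:
{"op": "apply_moves", "data": {
  "rows": [
    {"ax": -0.5, "ay": -4.2, "az": -1.9, "dx": -29.0, "dy": -10.4, "dz": -11.9, "grip": -1},
    {"ax": 0, "ay": 0, "az": 0, "dx": 0, "dy": 0, "dz": 0, "grip": -1}
  ]
}}

```text
clock: 25.68
tool_pos: [0.5195, -0.164, 0.4374]
tcp_rot: [0.708, -0.006, -0.706, -0.008]
ft_force: [0.9, -1.0, 0.4]
opening: 0.0002
```

```bash
python3 - <<'E'
from h import *
T,_=toolT(0,0); s=observe(); print(s['tool_pos'],s['joint_vel'].round(2))
def at(x,y,z): return T,CH+RC@np.array([x,y,z])-.097*T[:,0]
b=plan(*at(.15,0,.34),grip=-1)
E
```

```text
[ 0.51946787 -0.16399043  0.43741837] [-0.03 -0.03  0.19 -0.04 -0.16 -0.02]
n=6 ang=0.4 dist=201 clock=25.68
[{"ax": 0.0, "ay": 0.0, "az": 0.0, "dx": 0.2, "dy": -9.9, "dz": -32.0, "grip": -1}, {"ax": 0.1, "ay": -0.1, "az": 0.1, "dx": 0.2, "dy": -10.0, "dz": -32.1, "grip": -1}, {"ax": 0.0, "ay": 0.0, "az": 0.0, "dx": 0.2, "dy": -10.0, "dz": -32.0, "grip": -1}, {"ax": 0.1, "ay": 0.0, "az": 0.0, "dx": 0.1, "dy": -9.9, "dz": -32.0, "grip": -1}, {"ax": 0.0, "ay": -0.1, "az": 0.1, "dx": 0.2, "dy": -10.1, "dz": -32.0, "grip": -1}]
[{"ax": 0.1, "ay": 0.0, "az": 0.0, "dx": 0.0, "dy": -10.0, "dz": -32.0, "grip": -1}]
```

Request:
{"op": "apply_moves", "data": {
  "rows": [
    {"ax": 0.0, "ay": 0.0, "az": 0.0, "dx": 0.0, "dy": -9.9, "dz": -32.0, "grip": -1},
    {"ax": 0.1, "ay": -0.1, "az": 0.1, "dx": 0, "dy": -10.0, "dz": -32.1, "grip": -1},
    {"ax": 0.0, "ay": 0.0, "az": 0.0, "dx": 0, "dy": -10.0, "dz": -32.0, "grip": -1},
    {"ax": 0.1, "ay": 0.0, "az": 0.0, "dx": 0.1, "dy": -9.9, "dz": -32.0, "grip": -1},
    {"ax": 0.0, "ay": -0.1, "az": 0.1, "dx": 0.2, "dy": -10.1, "dz": -32.0, "grip": -1}
  ]
}}

```text
clock: 26.1
tool_pos: [0.6768, -0.1174, 0.4298]
tcp_rot: [-0.704, 0.009, 0.71, 0.01]
ft_force: [0.1, -0.8, 0.0]
opening: 0.0003
```

Request:
{"op": "apply_moves", "data": {
  "rows": [
    {"ax": 0.1, "ay": 0.0, "az": 0.0, "dx": 0.0, "dy": -10.0, "dz": -32.0, "grip": -1},
    {"ax": 0, "ay": 0, "az": 0, "dx": 25, "dy": 0, "dz": 0, "grip": -1},
    {"ax": 0, "ay": 0, "az": 0, "dx": 35, "dy": 0, "dz": 0, "grip": -1},
    {"ax": 0, "ay": 0, "az": 0, "dx": 30, "dy": 0, "dz": 0, "grip": -1},
    {"ax": 0, "ay": 0, "az": 0, "dx": 0, "dy": 0, "dz": 0, "grip": -1}
  ]
}}

```text
clock: 26.52
tool_pos: [0.7041, -0.1078, 0.3316]
tcp_rot: [-0.699, 0.008, 0.715, 0.011]
ft_force: [-1.9, 0.0, -1.6]
opening: 0.0002
```

```bash
python3 - <<'E'
from h import *
for n in("top","scene"):
    p,d=optics.camera(n); cv2.imwrite(f'pics/l_{n}.png',p)
zoom('top',265,110,180,140,4.2,'pics/la.png',cv2.imread('pics/l_top.png'))
zoom('scene',150,170,150,150,4,'pics/lb.png',cv2.imread('pics/l_scene.png'))
s=observe();print(s['tool_pos'],s['ft_force'].round(1),s['joint_vel'].round(2))
plan(*lidtip(73.5,extra=.012),grip=-1,ms=30)
E
```

```text
[ 0.70617313 -0.10850569  0.3394146 ] [ 0.4 -0.1  0.8] [ 0.   -0.04 -0.08 -0.    0.01  0.  ]
n=3 ang=0.7 dist=62 clock=26.62
[{"ax": -0.1, "ay": 0.2, "az": 0.0, "dx": 1.1, "dy": -0.1, "dz": 20.8, "grip": -1}, {"ax": 0.0, "ay": 0.3, "az": 0.1, "dx": 1.0, "dy": -0.2, "dz": 20.8, "grip": -1}, {"ax": -0.1, "ay": 0.2, "az": 0.0, "dx": 0.9, "dy": -0.1, "dz": 20.8, "grip": -1}]
```

Request:
{"op": "apply_moves", "data": {
  "rows": [
    {"ax": -0.1, "ay": 0.2, "az": 0.0, "dx": 1, "dy": -0.1, "dz": 16, "grip": -1},
    {"ax": 0.0, "ay": 0.3, "az": 0.1, "dx": 1.0, "dy": -0.2, "dz": 20.8, "grip": -1},
    {"ax": -0.1, "ay": 0.2, "az": 0.0, "dx": 0.9, "dy": -0.1, "dz": 18, "grip": -1},
    {"ax": 0, "ay": 0, "az": 0, "dx": 0, "dy": 0, "dz": 0, "grip": -1},
    {"ax": 0, "ay": 0, "az": 0, "dx": 0, "dy": 0, "dz": 0, "grip": -1}
  ]
}}

```text
clock: 27.03
tool_pos: [0.652, -0.107, 0.3422]
tcp_rot: [0.71, -0.009, -0.704, -0.008]
ft_force: [0.5, -0.1, -0.0]
opening: 0.0005
```

```bash
cat > arc.py <<'E'
from h import *
import sys
ths=[float(a) for a in sys.argv[1].split(',')]
s=observe(); print(s['clock'],s['tool_pos'],s['ft_force'].round(1))
T,p=lidtip(73.5); print('offset from 73.5 contact (tool axes)',delta(T,p,s)[0])
st=None
for th in ths:
    st=plan(*lidtip(th),start=st,grip=-1,ms=12)
E
python3 arc.py 73.5,70,66,62,58,54,50
```

```text
27.0333 [ 0.65198571 -0.1069921   0.34219124] [ 0.5 -0.1 -0. ]
offset from 73.5 contact (tool axes) [ 0.00848116 -0.00036367  0.01979527]
n=2 ang=0.6 dist=22 clock=27.03
[{"ax": 0.0, "ay": -0.3, "az": -0.1, "dx": 4.2, "dy": -0.2, "dz": 9.9, "grip": -1}, {"ax": 0.0, "ay": -0.2, "az": 0.0, "dx": 4.3, "dy": -0.2, "dz": 9.9, "grip": -1}]
n=1 ang=0.1 dist=9 clock=27.03
[{"ax": 0.0, "ay": 0.0, "az": 0.0, "dx": 2.3, "dy": 0.0, "dz": 8.9, "grip": -1}]
n=1 ang=0.1 dist=10 clock=27.03
[{"ax": 0.0, "ay": 0.0, "az": 0.0, "dx": 3.3, "dy": 0.1, "dz": 9.9, "grip": -1}]
n=1 ang=0.1 dist=11 clock=27.03
[{"ax": 0.0, "ay": 0.0, "az": 0.0, "dx": 4.0, "dy": 0.0, "dz": 9.7, "grip": -1}]
n=1 ang=0.1 dist=11 clock=27.03
[{"ax": 0.0, "ay": 0.0, "az": 0.0, "dx": 4.7, "dy": 0.0, "dz": 9.4, "grip": -1}]
n=1 ang=0.1 dist=11 clock=27.03
[{"ax": 0.0, "ay": 0.0, "az": 0.0, "dx": 5.3, "dy": 0.0, "dz": 9.1, "grip": -1}]
n=1 ang=0.1 dist=10 clock=27.03
[{"ax": 0.0, "ay": 0.0, "az": 0.0, "dx": 5.9, "dy": 0.0, "dz": 8.6, "grip": -1}]
```

Request:
{"op": "apply_moves", "data": {
  "rows": [
    {"ax": 0.0, "ay": -0.3, "az": -0.1, "dx": 4.2, "dy": -0.2, "dz": 9.9, "grip": -1},
    {"ax": 0.0, "ay": -0.2, "az": 0.0, "dx": 4.3, "dy": -0.2, "dz": 7, "grip": -1},
    {"ax": 0, "ay": 0, "az": 0, "dx": 1, "dy": 0, "dz": 5, "grip": -1},
    {"ax": 0, "ay": 0, "az": 0, "dx": 1.3, "dy": 0, "dz": 5, "grip": -1},
    {"ax": 0, "ay": 0, "az": 0, "dx": 1.6, "dy": 0, "dz": 5, "grip": -1}
  ]
}}

```text
clock: 27.45
tool_pos: [0.6207, -0.1057, 0.3272]
tcp_rot: [-0.707, 0.008, 0.708, 0.009]
ft_force: [3.1, -0.1, 2.1]
opening: 0.001
```

```bash
python3 arc.py 68,66,64,62,60,58,56,54; python3 - <<'E'
from h import *
zoom('scene',150,170,150,150,4,'pics/lc.png')
E
```

```text
27.45 [ 0.6206985  -0.10568646  0.32716643] [ 3.1 -0.1  2.1]
offset from 73.5 contact (tool axes) [-0.00637196  0.00019375 -0.01158676]
n=1 ang=0.1 dist=3 clock=27.45
[{"ax": 0.0, "ay": 0.1, "az": 0.0, "dx": -2.5, "dy": 0.2, "dz": 2.3, "grip": -1}]
n=1 ang=0.0 dist=5 clock=27.45
[{"ax": 0.0, "ay": 0.0, "az": 0.0, "dx": 1.8, "dy": 0.0, "dz": 4.9, "grip": -1}]
n=1 ang=0.0 dist=5 clock=27.45
[{"ax": 0.0, "ay": 0.0, "az": 0.0, "dx": 1.9, "dy": 0.0, "dz": 4.9, "grip": -1}]
n=1 ang=0.0 dist=5 clock=27.45
[{"ax": 0.0, "ay": 0.0, "az": 0.0, "dx": 2.1, "dy": 0.0, "dz": 4.8, "grip": -1}]
n=1 ang=0.0 dist=5 clock=27.45
[{"ax": 0.0, "ay": 0.0, "az": 0.0, "dx": 2.2, "dy": 0.0, "dz": 4.8, "grip": -1}]
n=1 ang=0.0 dist=5 clock=27.45
[{"ax": 0.0, "ay": 0.0, "az": 0.0, "dx": 2.4, "dy": 0.0, "dz": 4.6, "grip": -1}]
n=1 ang=0.0 dist=5 clock=27.45
[{"ax": 0.0, "ay": 0.0, "az": 0.0, "dx": 2.6, "dy": 0.0, "dz": 4.6, "grip": -1}]
n=1 ang=0.0 dist=5 clock=27.45
[{"ax": 0.0, "ay": 0.0, "az": 0.0, "dx": 2.7, "dy": 0.0, "dz": 4.5, "grip": -1}]
```

Request:
{"op": "apply_moves", "data": {
  "rows": [
    {"ax": 0, "ay": 0, "az": 0, "dx": 2.2, "dy": 0, "dz": 5.9, "grip": -1},
    {"ax": 0, "ay": 0, "az": 0, "dx": 2.5, "dy": 0, "dz": 5.8, "grip": -1},
    {"ax": 0, "ay": 0, "az": 0, "dx": 2.9, "dy": 0, "dz": 5.7, "grip": -1},
    {"ax": 0, "ay": 0, "az": 0, "dx": 3.2, "dy": 0, "dz": 5.5, "grip": -1},
    {"ax": 0, "ay": 0, "az": 0, "dx": 3.5, "dy": 0, "dz": 5.4, "grip": -1}
  ]
}}

```text
clock: 27.92
tool_pos: [0.59, -0.1048, 0.3122]
tcp_rot: [-0.705, 0.008, 0.709, 0.009]
ft_force: [1.5, -0.1, 3.6]
opening: 0.0005
```

Request:
{"op": "apply_moves", "data": {
  "rows": [
    {"ax": 0, "ay": 0, "az": 0, "dx": 3.9, "dy": 0, "dz": 5.2, "grip": -1},
    {"ax": 0, "ay": 0, "az": 0, "dx": 4.1, "dy": 0, "dz": 5.1, "grip": -1},
    {"ax": 0, "ay": 0, "az": 0, "dx": 4.3, "dy": 0, "dz": 4.9, "grip": -1},
    {"ax": 0, "ay": 0, "az": 0, "dx": 4.5, "dy": 0, "dz": 4.7, "grip": -1},
    {"ax": 0, "ay": 0, "az": 0, "dx": 4.7, "dy": 0, "dz": 4.5, "grip": -1}
  ]
}}

```text
clock: 28.33
tool_pos: [0.5656, -0.104, 0.2903]
tcp_rot: [-0.705, 0.008, 0.709, 0.009]
ft_force: [0.3, -0.1, 3.4]
opening: 0.0006
```

```bash
cat > lidang.py <<'E'
from h import *
import sys
p,d=optics.camera('scene'); zoom('scene',150,170,150,150,4,f'pics/{sys.argv[1]}.png',p)
s=observe(); T=R.from_quat(s['tcp_rot']).as_matrix(); tip=RC.T@(s['tool_pos']+T@[.097,0,0]-CH)
e=tip-[.008,0,0]; v=e-[.095,0,.09]; rho=np.hypot(v[0],v[2])
print(s['clock'],'tip chest',tip.round(4),'F',s['ft_force'].round(1),'edge rho %.4f'%rho,'edge polar %.1f'%np.degrees(np.arctan2(v[2],-v[0])),'lid ang est %.1f'%np.degrees(np.arctan2(v[2],-v[0])-np.arcsin(.0095/rho)))
E
python3 lidang.py ld
```

```text
28.3833 tip chest [0.0008 0.0009 0.1923] F [0.3 0.7 1. ] edge rho 0.1446 edge polar 45.0 lid ang est 41.3
```

Request:
{"op": "apply_moves", "data": {
  "rows": [
    {"ax": 0, "ay": 0, "az": 0, "dx": 4.7, "dy": 0, "dz": 4.3, "grip": -1},
    {"ax": 0, "ay": 0, "az": 0, "dx": 4.9, "dy": 0, "dz": 4.0, "grip": -1},
    {"ax": 0, "ay": 0, "az": 0, "dx": 5.1, "dy": 0, "dz": 3.8, "grip": -1},
    {"ax": 0, "ay": 0, "az": 0, "dx": 5.2, "dy": 0, "dz": 3.6, "grip": -1},
    {"ax": 0, "ay": 0, "az": 0, "dx": 5.4, "dy": 0, "dz": 3.3, "grip": -1}
  ]
}}

```text
clock: 28.8
tool_pos: [0.5467, -0.1036, 0.2651]
tcp_rot: [-0.705, 0.008, 0.709, 0.009]
ft_force: [0.2, 0.9, 1.6]
opening: 0.0001
```

Request:
{"op": "apply_moves", "data": {
  "rows": [
    {"ax": 0, "ay": 0, "az": 0, "dx": 5.5, "dy": 0, "dz": 3.1, "grip": -1},
    {"ax": 0, "ay": 0, "az": 0, "dx": 5.6, "dy": 0, "dz": 2.8, "grip": -1},
    {"ax": 0, "ay": 0, "az": 0, "dx": 5.7, "dy": 0, "dz": 2.6, "grip": -1},
    {"ax": 0, "ay": 0, "az": 0, "dx": 5.8, "dy": 0, "dz": 2.3, "grip": -1},
    {"ax": 0, "ay": 0, "az": 0, "dx": 5.8, "dy": 0, "dz": 2, "grip": -1}
  ]
}}

```text
clock: 29.22
tool_pos: [0.534, -0.1032, 0.2367]
tcp_rot: [-0.705, 0.008, 0.709, 0.009]
ft_force: [-0.2, 0.6, 1.1]
opening: 0.0002
```

```bash
python3 lidang.py le
```

```text
29.2667 tip chest [-0.0304  0.0009  0.1386] F [ 0.1 -0.4 -0.2] edge rho 0.1420 edge polar 20.0 lid ang est 16.2
```

Request:
{"op": "apply_moves", "data": {
  "rows": [
    {"ax": 0, "ay": 0, "az": 0, "dx": 5.5, "dy": 0, "dz": 1.8, "grip": -1},
    {"ax": 0, "ay": 0, "az": 0, "dx": 5.6, "dy": 0, "dz": 1.5, "grip": -1},
    {"ax": 0, "ay": 0, "az": 0, "dx": 5.7, "dy": 0, "dz": 1.2, "grip": -1},
    {"ax": 0, "ay": 0, "az": 0, "dx": 5, "dy": 0, "dz": 1, "grip": -1},
    {"ax": 0, "ay": 0, "az": 0, "dx": 4, "dy": 0, "dz": 0.5, "grip": -1}
  ]
}}

```text
clock: 29.68
tool_pos: [0.5278, -0.1031, 0.2109]
tcp_rot: [-0.705, 0.008, 0.709, 0.009]
ft_force: [-0.7, -0.2, 1.1]
opening: 0.0005
```

Request:
{"op": "apply_moves", "data": {
  "rows": [
    {"ax": 0, "ay": 0, "az": 0, "dx": 3, "dy": 0, "dz": 0.3, "grip": -1},
    {"ax": 0, "ay": 0, "az": 0, "dx": 2, "dy": 0, "dz": 0, "grip": -1},
    {"ax": 0, "ay": 0, "az": 0, "dx": 1, "dy": 0, "dz": 0, "grip": -1},
    {"ax": 0, "ay": 0, "az": 0, "dx": 0, "dy": 0, "dz": 0, "grip": -1}
  ]
}}

```text
clock: 30.02
tool_pos: [0.528, -0.103, 0.2054]
tcp_rot: [-0.705, 0.008, 0.709, 0.009]
ft_force: [-1.3, -0.1, -0.3]
opening: 0.0005
```

```bash
python3 lidang.py lf
```

```text
30.0667 tip chest [-0.0351  0.0007  0.1087] F [ 0.1 -0.3  0.6] edge rho 0.1393 edge polar 7.7 lid ang est 3.8
```

Request:
{"op": "apply_moves", "data": {
  "rows": [
    {"ax": 0, "ay": 0, "az": 0, "dx": 1.5, "dy": 0, "dz": 0, "grip": -1},
    {"ax": 0, "ay": 0, "az": 0, "dx": 1.5, "dy": 0, "dz": 0, "grip": -1},
    {"ax": 0, "ay": 0, "az": 0, "dx": 0, "dy": 0, "dz": 0, "grip": -1}
  ]
}}

```text
clock: 30.32
tool_pos: [0.5281, -0.1031, 0.2026]
tcp_rot: [-0.705, 0.008, 0.709, 0.009]
ft_force: [0.6, -0.9, 0.1]
opening: 0.0005
```

Request:
{"op": "apply_moves", "data": {
  "rows": [
    {"ax": 0, "ay": 0, "az": 0, "dx": 1.5, "dy": 0, "dz": 0, "grip": -1},
    {"ax": 0, "ay": 0, "az": 0, "dx": 1.5, "dy": 0, "dz": 0, "grip": -1},
    {"ax": 0, "ay": 0, "az": 0, "dx": 0, "dy": 0, "dz": 0, "grip": -1}
  ]
}}

```text
clock: 30.57
tool_pos: [0.5279, -0.1031, 0.1995]
tcp_rot: [-0.705, 0.008, 0.709, 0.009]
ft_force: [0.2, 0.2, 0.6]
opening: 0.0002
```

```bash
python3 lidang.py lg
```

```text
30.6167 tip chest [-0.0355  0.0008  0.1026] F [0.8 0.3 0.6] edge rho 0.1391 edge polar 5.2 lid ang est 1.3
```

View pics/lg.png

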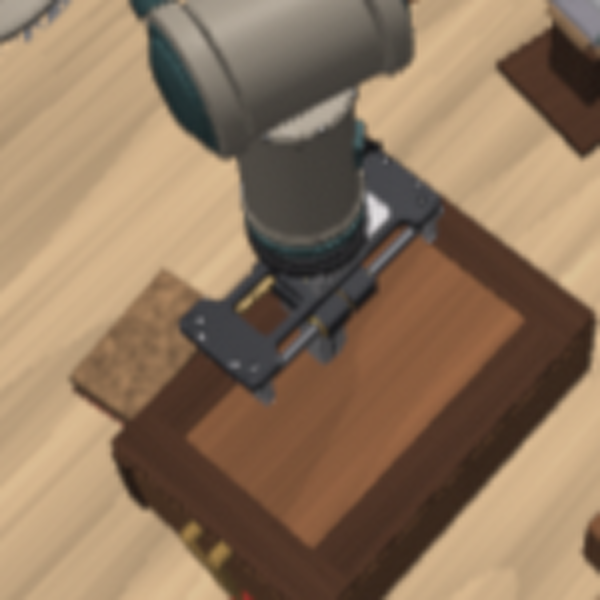

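The lid looks nearly flat on the chest; the front edge runs about (115,450)–(340,590). I'll press on in small steps until the stop is felt.

Request:
{"op": "apply_moves", "data": {
  "rows": [
    {"ax": 0, "ay": 0, "az": 0, "dx": 1.5, "dy": 0, "dz": 0, "grip": -1},
    {"ax": 0, "ay": 0, "az": 0, "dx": 1, "dy": 0, "dz": 0, "grip": -1},
    {"ax": 0, "ay": 0, "az": 0, "dx": 0, "dy": 0, "dz": 0, "grip": -1}
  ]
}}

```text
clock: 30.87
tool_pos: [0.5278, -0.103, 0.1993]
tcp_rot: [-0.705, 0.008, 0.709, 0.009]
ft_force: [-2.6, 1.6, 13.9]
opening: 0.0003
```

Request:
{"op": "apply_moves", "data": {
  "rows": [
    {"ax": 0, "ay": 0, "az": 0, "dx": 1, "dy": 0, "dz": 0, "grip": -1},
    {"ax": 0, "ay": 0, "az": 0, "dx": 0, "dy": 0, "dz": 0, "grip": -1}
  ]
}}

```text
clock: 31.03
tool_pos: [0.5278, -0.103, 0.1992]
tcp_rot: [-0.706, 0.008, 0.709, 0.009]
ft_force: [-4.8, 2.2, 19.3]
opening: 0.0004
```

The force now climbs with no travel (tip z 0.102), so the stop is reached. Retreating.

Request:
{"op": "apply_moves", "data": {
  "rows": [
    {"ax": 0, "ay": 0, "az": 0, "dx": -10, "dy": 0, "dz": 0, "grip": -1},
    {"ax": 0, "ay": 0, "az": 0, "dx": -30, "dy": 0, "dz": 0, "grip": -1},
    {"ax": 0, "ay": 0, "az": 0, "dx": -35, "dy": 0, "dz": 10, "grip": -1},
    {"ax": 0, "ay": 0, "az": 0, "dx": -30, "dy": 0, "dz": 25, "grip": -1},
    {"ax": 0, "ay": 0, "az": 0, "dx": -20, "dy": 0, "dz": 30, "grip": -1}
  ]
}}

```text
clock: 31.45
tool_pos: [0.4649, -0.1022, 0.3242]
tcp_rot: [-0.707, 0.008, 0.708, 0.008]
ft_force: [0.4, -0.5, 0.9]
opening: 0.0005
```

Request:
{"op": "apply_moves", "data": {
  "rows": [
    {"ax": 0, "ay": 0, "az": 0, "dx": -15, "dy": 0, "dz": 35, "grip": -1},
    {"ax": 0, "ay": 0, "az": 0, "dx": -10, "dy": 0, "dz": 35, "grip": -1},
    {"ax": 0, "ay": 0, "az": 0, "dx": -5, "dy": 0, "dz": 35, "grip": -1},
    {"ax": 0, "ay": 0, "az": 0, "dx": 0, "dy": 0, "dz": 20, "grip": -1},
    {"ax": 0, "ay": 0, "az": 0, "dx": 0, "dy": 0, "dz": 0, "grip": -1}
  ]
}}

```text
clock: 31.87
tool_pos: [0.3352, -0.0979, 0.3529]
tcp_rot: [-0.705, 0.009, 0.709, 0.009]
ft_force: [0.6, -1.1, -0.2]
opening: 0.0004
```

```bash
cat > fin.py <<'E'
import cv2,numpy as np
from workcell import optics,observe
s=observe();print(s['clock'],s['tool_pos'],s['ft_force'])
CH=np.array([0.5628,-0.1045]);a=np.radians(-1.37);R=np.array([[np.cos(a),-np.sin(a)],[np.sin(a),np.cos(a)]])
for n in('scene','top'):
    im,d=optics.camera(n);cv2.imwrite(f'pics/fin_{n}.png',im)
    c=optics.get_calibration(n);f=210/np.tan(np.radians(c['fov_y'])/2)
    v,u=np.mgrid[:420,:560];P=np.stack([(u-c['cx'])/f*d,(v-c['cy'])/f*d,d],-1).reshape(-1,3)[d.ravel()>0]
    W=(P-np.ravel(c['tvec']))@cv2.Rodrigues(np.ravel(c['rvec']).astype(float))[0]
    q=(W[:,:2]-CH)@R
    for x0 in np.arange(-.09,.1,.03):
        m=(abs(q[:,0]-x0)<.012)&(abs(q[:,1])<.13)&(W[:,2]<.2)&(W[:,2]>.05)
        print(n,round(x0,2),m.sum(),np.round(np.median(W[m,2]),4) if m.any() else None)
E
python3 fin.py
```

```text
31.8667 [ 0.33517401 -0.09787207  0.35285463] [ 0.55876001 -1.07656069 -0.20079013]
scene -0.09 530 0.1031
scene -0.06 762 0.1021
scene -0.03 741 0.1008
scene 0.0 761 0.1007
scene 0.03 782 0.1008
scene 0.06 772 0.1023
scene 0.09 974 0.101
top -0.09 676 0.1039
top -0.06 625 0.1035
top -0.03 631 0.1024
top 0.0 615 0.102
top 0.03 615 0.1024
top 0.06 628 0.104
top 0.09 363 0.1049
```

View pics/fin_scene.png

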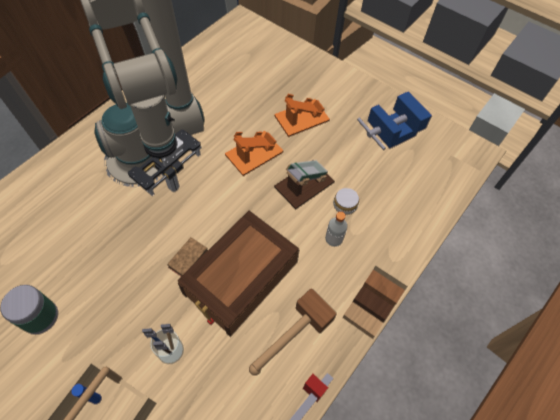

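View pics/fin_top.png

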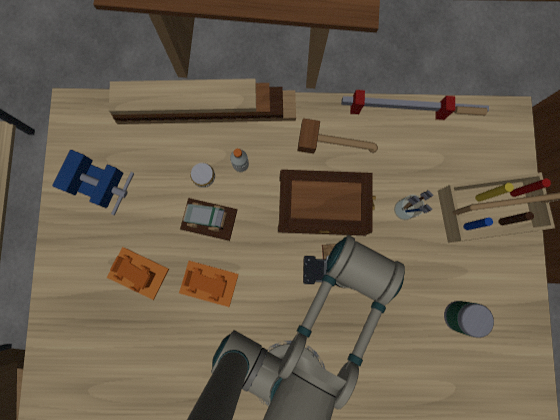

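Both pictures show the lid flat on the chest (scene about (240,270), top about (327,203)). The shaker is in its rest (scene (305,172), top (207,215)), and the bottle, tin, block, jar and mallet are in place.

```bash
python3 -c "
from workcell import robot
print(robot.finish_job())"
```

```text
the job is handed in; nothing more can be done
None
```

The job is done and handed in at about 32 s of the 72 s allowed. All eight discs are in the chest, the shaker is back in its rest, and the lid is fully shut.

- **Discs:** they went in 2 / 3 / 3 over the left, middle and right bays. They did not all land flat: in the middle and right bays a disc lies on another.
- **Shaker:** it slipped about 5 mm and 4.5° in the grip while shaking. I corrected that before laying it back, and overlays in both cameras matched its starting pose.
- **Lid:** I pressed the knee to break the stay, then lowered the lid with the closed fingertips. At the stop the force rose to about 19 N with no further travel, at a fingertip height of 0.102 m.
- **Last checks:** after the arm backed off, depth over the whole lid top read 0.101–0.105 m in both cameras, so it is level and shut. The last pictures showed the bottle, tin, block, jar and mallet where they stood, and the arm touching nothing. No check failed. The only disagreement was 1–4 mm between the two cameras' depths, largest at the hinge edge.

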